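# Strip the air circulator: undo its left-hand blade nut and draw off the blade

### The arm

A 6-joint arm with a two-finger parallel gripper is mounted at the origin on the work surface. World frame = base frame: x ahead of the robot, y to its left, z up, the work surface at z = 0. Lengths are in m, angles in rad, forces in N, time in s.
With the tool pointing down it reaches from about 0.375 to 0.975 m from the base axis. Payload 3.8 kg.
Tool frame: the origin (TCP) lies midway between the tips of the shut fingers; the grasp point (between the pads) lies 19 mm behind it; z points along the fingers, y is the direction in which the jaws open and shut (so a half turn about z gives the same grasp; the last joint's range is limited). The gripper opens to 85 mm and grips with 20 to 120 N. Pads are 22 mm wide; open, the fingers measure 114 mm over their backs; the gripper's body (76 mm by 85 mm) begins 54 mm behind the grasp point. The pads swing forward as they close: fully open they stand 13 mm farther back than shut.
Start: joints at [1.103, 0.264, 1.604, -0, 1.274, -0.037], TCP at [0.282, 0.613, 0.196] pointing down, gripper open.
Joint ranges: [-2.63, 2.63], [-0.94, 2.18], [0.31, 2.57], [-1.31, 4.45], [0, 2.66], [-2.55, 2.55]. Speed limits (rad/s): [2.57, 2.57, 3.14, 3.14, 3.14, 3.14].

### API

Orientations are given as a rotation vector (axis times angle).
In Python, from workcell import bot gives the robot as it stands.
- The arm moves only by the tool drive_tool, never from a script. Its argument "deltas" is a list of rows, each an object with "hand": the opening, from 0 (shut) to 1 (fully open); "offset": the shift along the world's x, y, z in cm, a list of three; "angular": the turn, a rotation vector about the world's x, y, z in degrees, a list of three. A call has 1 to 8 rows; each row is the pose to reach, as a shift and turn from the pose commanded when the call began; what a row does not reach only later rows make up. A row lasts 1/8 s, in which the tool goes at most 62.5 mm and 10.7 degrees, less where a joint would pass 70% of its speed; a pose out of reach is approached as far as the arm can. A call with a gripper value outside its range is refused whole. The fingers move at their own pace and stop on an object; "force" is the grip in N (left out, the last holds). Time passes only in rows, so rows that repeat a pose let the fingers close. It gives the time, the measured TCP pose, the force and the opening at its end, in the units of the state.
- bot.read_state(): the state, without advancing time (a new reading comes with each control period).
- bot.read_camera(name): name is "scene" or "top" or "wrist"; returns a dict with "frame" (420x560x3 uint8, blue, green, red), "mtx" (3x3 intrinsics, pixels), "k1" (the pictures are not rectified: a ray, as slopes to the right and down, at radius r is drawn at 1 + k1 r^2 times it, then the intrinsics apply), "R" (3x3) and "t" (3): a world point X has camera coordinates R X + t. Camera axes: x right, y down, z forward; pixel columns grow to the right and rows downward; lengths in m; the calibration is good to about 2 mm. A picture is of the moment at which its call begins. There is no depth.
- bot.finish_job(): hands the job in, once; it reports no verdict.
The state is a dict: "time": time; "q": joint angles; "joint_vel": joint speeds; "joint_torque": joint torques, N m; "tool_pos": TCP position; "tcp_rot": TCP orientation; "wrist_force": force on the tool from outside, world axes, zero at the start; "torque": the same for the moment, N m; "width": opening from 0.0 (shut) to 1.0 (fully open).
Only numpy, scipy, OpenCV 4.12 (cv2) and the standard library are available. Lean on these libraries where they do the work, as an engineer would, in place of code of your own. Each camera call takes 0.05 s, during which the arm holds its last target. There are 200 camera calls.

### The job

The air circulator is tilted to face the ceiling with its front guard off: take its blade off for washing. Seat the lock-nut key on the slotted blade nut by feel, pressing only lightly and turning until its dogs drop into the slots, undo the nut completely, minding that its left-hand thread comes undone clockwise, and stand the key back in its hole in the holder. Then draw the blade, with the loose nut riding in its recess, straight up off the spindle without forcing it and lay it gently, flat and neck up, in the middle of the washing-up bowl; leave the bottle and the cup where they are.

Things in the scene. Friction and masses are not known exactly. Their poses are not given: they have to be found in the camera images.
- fan: Fixed white air circulator facing straight up, guard off. Origin: on the spindle axis at worktop height, z up. Drum: outer radius 120 mm, inner 110, rim 98 mm above the worktop; foot and side knobs reach 145 mm from the axis. The spindle cannot turn: a wooden clothes peg (80 mm off the axis, top 96 mm up) chocks the blade. Over 25 N between blade and fan strains it (the nut clamps with 10).
- spindle_top (a point): Top centre of the fan's upright spindle, 123 mm above the worktop. On it sits the nut (pose not given): round, 27 mm across, 14 mm high, with four slots 7 mm wide down its rim, lying any way round; underside 100 and top 114 mm up at the start. Left-hand: clockwise from above raises it 10 mm per turn; about 0.2 N m to start, easing; free after half a turn, more turning is harmless.
- key: Loose lock-nut key standing upright, 100 mm tall, 120 g. Origin: centre of its mouth (lower end), z up the key. The mouth is a skirt 36 mm outside, 29 mm inside, 28 mm deep, with two dogs 5 mm wide inside at the key's +x and -x, 2.5 to 13 mm above the mouth. Dogs on top of the nut: mouth 112 mm above the worktop. Dogs in the slots and key home on the recess floor: 101 mm.
- key_handle (a point): On the key's axis, 85 mm above its mouth: the place to grip. The black ribbed round handle is 33 mm across, from 42 to 100 mm above the mouth, any yaw. Seated, its dogs turn the nut, which climbs inside the skirt; let go, the key stands by itself.
- holder: Fixed wooden key holder, 70 x 124 x 40 mm, with two round holes 43 mm across, 58 mm apart along its y, 34 mm deep. Origin: centre of its underside on the worktop.
- holder_hole (a point): Centre of the bottom (6 mm above the worktop) of the holder's hole at its -y end, where the key stands at the start and must stand at the end.
- blade: Loose grey plastic five-blade wheel, 196 mm across, 48 mm high, 0.1 to 0.16 kg. Origin: centre of the hub's underside, z up towards the neck. Starts 62 mm above the worktop, keyed on a 15 mm square boss with 0.8 mm clearance, on a sprung washer (lifts it 2 mm as the nut comes off). Held by the nut until that is free; then it goes straight up 65 mm to clear the spindle.
- blade_neck (a point): Centre of the top of the blade's neck, 48 mm above the blade's origin (110 mm above the worktop at the start). The neck is round, 52 mm across and 20 mm high, above the vanes (which reach 30 mm above the blade's origin): the place to grip it, any yaw. The nut sits in a round recess in its top, 41 mm across and 10 mm deep.
- bowl: Fixed round grey washing-up bowl, open on top: flat floor of radius 120 mm, 5 mm thick; rim radius 146 mm, 70 mm high. Origin: centre of its underside on the worktop.
- detergent: Bystander: loose green bottle, 56 mm across, 150 mm tall. Origin: centre of its underside.
- scoop_cup: Bystander: loose white plastic measuring cup, 60 mm across, 55 mm high. Origin: centre of its underside.
There are look-alikes about, which are no part of the job. There is more than one size of the blade; the job needs the smaller.

How it is judged:
By the outcome, as a careful person would: the job done as asked, in the order asked, and still so for the second after the job is handed in, with the robot touching nothing.
It also fails if it takes over 72 s, if anything falls off the work surface, if the arm or the gripper's body presses on something with over 40 N, if the wrist force passes 120 N, or if a joint passes its speed limit or range.

## Working session

There is one attempt and no reset: what is moved stays moved. The work goes in short steps, Python scripts to look and compute and a tool call to move; the robot and the scene stay as the last step left them, time stands still between calls to the robot, and variables do not carry over. Pictures are saved under pics/ and viewed, about 8 in all and at most 12, crops included, and the job is handed in when it is done.

Besides the shell and the picture viewer there is one more tool, called after "Emit:" as name([rows], argument=value, ...), one row to a line, values as JSON. drive_tool: Moves the arm, as the interface text tells. Its arguments: {"type":"object","properties":{"deltas":{"type":"array"},"force":{"type":"number"}},"required":["deltas"]}

```bash
mkdir -p pics; cat > h.py <<'E'
import numpy as np, cv2
from workcell import bot
def ray(c,u,v):
    K=c["mtx"];k=c["k1"]
    d=np.array([(u-K[0][2])/K[0][0],(v-K[1][2])/K[1][1]]);s=d.copy()
    for _ in range(20): s=d/(1+k*(s@s))
    R=np.array(c["R"]);t=np.array(c["t"])
    return -R.T@t, R.T@np.array([s[0],s[1],1])
def onz(c,u,v,z):
    o,d=ray(c,u,v); return (o+d*(z-o[2])/d[2])
def proj(c,X):
    K=c["mtx"];p=np.array(c["R"])@np.array(X)+np.array(c["t"]);s=p[:2]/p[2];s=s*(1+c["k1"]*(s@s))
    return np.array([K[0][0]*s[0]+K[0][2],K[1][1]*s[1]+K[1][2]])
def snap(n,f=None):
    c=bot.read_camera(n)
    for a in("mtx","R","t"): c[a]=np.array(c[a],float)
    if f: cv2.imwrite("pics/"+f,c["frame"]); np.save("pics/"+f[:-4]+".npy",c,allow_pickle=True)
    return c
def load(f): return np.load("pics/"+f+".npy",allow_pickle=True).item()
E
python3 - <<'E'
from h import *
for n in("top","scene","wrist"):
    c=snap(n,n+"0.png"); print(n,-c["R"].T@c["t"],c["k1"],c["mtx"][0,0])
print(bot.read_state())
a=[cv2.imread("pics/%s0.png"%n) for n in("top","scene")]
E
```

```text
top [ 0.35992651 -0.01958392  1.13744346] 0.009731763110582863 435.91226822063317
scene [1.18607382 0.46821228 0.79506298] -0.09399601758054432 511.21085978440135
wrist [0.20789893 0.64720683 0.37284839] -0.016617730421791554 341.5102309205202
{'time': 0.15, 'q': array([ 1.10310083e+00,  2.64573565e-01,  1.60509457e+00, -2.45746971e-05,
        1.27369473e+00, -3.68921467e-02]), 'joint_vel': array([-7.86389079e-05, -1.68618260e-03, -5.02334839e-03,  8.10838509e-04,
        5.26254634e-04,  9.58576703e-04]), 'joint_torque': array([ 7.71154846e-04, -5.15905201e+01, -3.67958415e+01, -1.29648724e-04,
        7.97798188e-03,  3.13701969e-05]), 'tool_pos': array([0.281595  , 0.61274784, 0.19473398]), 'tcp_rot': array([-6.71382605e-01, -3.06858422e+00,  2.70146180e-03]), 'wrist_force': array([-0.13332326, -0.52938941,  0.50590421]), 'torque': array([0.00707062, 0.02733101, 0.05074729]), 'width': 1.005830829115247}
```

View pics/top0.png

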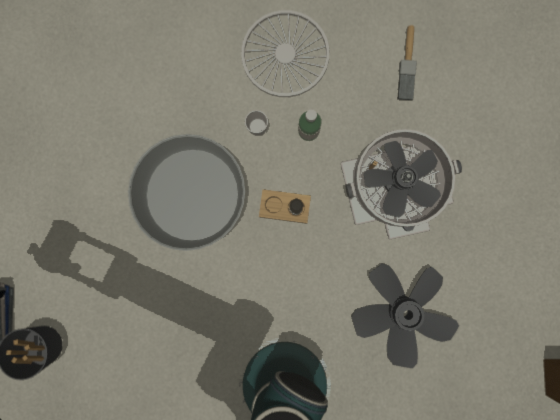

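View pics/scene0.png

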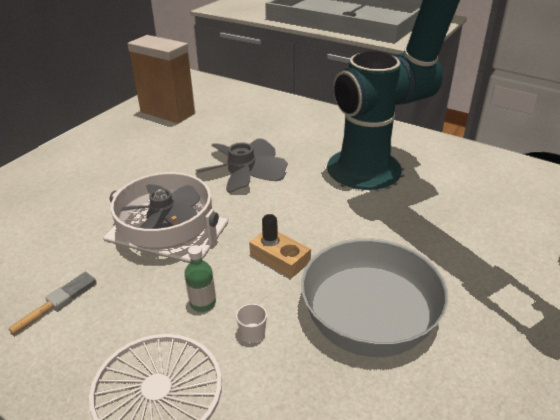

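Top view: the key is at (297,206) in the holder's right-hand hole, the left hole at (273,205) is empty, and the fan with the smaller blade is at (405,178). The bowl is at (190,192), the bottle at (310,124) and the cup at (257,123). Possible confusions are the large loose blade at (405,315), the brush at (407,65) and the guard at (285,53). The job's blade is the small one in the fan drum. I'll check that choice in one crop.

```bash
python3 - <<'E'
from h import *
c=load("top0");s=load("scene0")
im=c["frame"][120:240,255:465]
cv2.imwrite("pics/crop1.png",cv2.resize(im,None,fx=3.8,fy=3.8,interpolation=cv2.INTER_CUBIC))
# key top dark blob
hsv=cv2.cvtColor(c["frame"],cv2.COLOR_BGR2HSV)
def blobs(m,x0,y0,x1,y1):
    r=np.zeros_like(m);r[y0:y1,x0:x1]=m[y0:y1,x0:x1]
    n,l,st,ce=cv2.connectedComponentsWithStats(r)
    return [(st[i],ce[i]) for i in range(1,n) if st[i][4]>20]
d=((hsv[...,2]<60)*255).astype(np.uint8)
for st,ce in blobs(d,262,190,312,222): print("key",st,ce,onz(c,*ce,.106))
w=((hsv[...,1]>90)&(hsv[...,2]>90)).astype(np.uint8)*255
for st,ce in blobs(w,250,180,320,230):
    print("holder",st,ce,onz(c,*ce,.04))
print("fan", onz(c,405,177,.114),onz(c,297,206,.106),onz(c,273,205,.04), "bowl",onz(c,193,193,.005),onz(c,190,191,.07))
for p,z in(((310,117),.15),((258,124),.055),((257,123),.0)): print(p,onz(c,*p,z))
print("big blade",onz(c,408,315,.04))
for X in ((onz(c,405,177,.123)),(onz(c,297,206,.106)),(onz(c,193,193,.005))): print("inscene",proj(s,X))
E
```

```text
key [290 199  13  15 134] [295.97014925 205.76865672] [ 0.44421755 -0.0334548   0.106     ]
holder [ 259  190   51   33 1095] [282.23013699 205.65479452] [4.50117457e-01 3.56051175e-04 4.00000000e-02]
fan [ 0.50993017 -0.29051271  0.114     ] [ 0.44365142 -0.03589382  0.106     ] [0.45192439 0.02368126 0.04      ] bowl [0.48772707 0.23466972 0.005     ] [0.48541014 0.22756049 0.07      ]
(310, 117) [ 0.6457274  -0.06664861  0.15      ]
(258, 124) [0.65646079 0.06038185 0.055     ]
(257, 123) [0.6742556 0.0671035 0.       ]
big blade [ 0.17774871 -0.30840409  0.04      ]
inscene [161.80945186 189.23285886]
inscene [267.97054152 214.7690006 ]
inscene [367.27803206 306.11185379]
```

View pics/crop1.png

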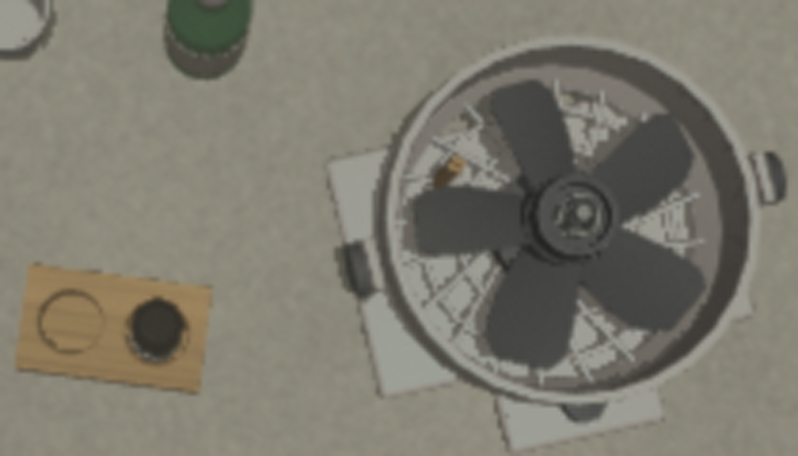

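The crop confirms it: the five-blade wheel with the nut is inside the fan drum, with the peg at crop (450,170), and the key stands in the -y hole at crop (158,325). Heights and sizes agree, with the key at about (0.444,-0.034) and the holder centre at (0.450,0.000). I'll move above the key, turning +45° so the jaws have room to turn clockwise later.

Emit:
drive_tool([
  {"hand":1,"offset":[1.5,-5,1],"angular":[0,0,6]},
  {"hand":1,"offset":[3,-11,1],"angular":[0,0,12]},
  {"hand":1,"offset":[5,-17,1],"angular":[0,0,18]},
  {"hand":1,"offset":[7,-23,1],"angular":[0,0,24]},
  {"hand":1,"offset":[8.5,-29,1],"angular":[0,0,30]},
  {"hand":1,"offset":[10,-35,1],"angular":[0,0,36]},
  {"hand":1,"offset":[11.5,-41,1],"angular":[0,0,42]},
  {"hand":1,"offset":[12.5,-46,1],"angular":[0,0,45]},
], force=30)

```text
time: 1.15
tool_pos: [0.4069, 0.1511, 0.2057]
tcp_rot: [-0.556, 3.092, -0.0]
wrist_force: [1.4, 0.6, -0.9]
width: 0.999
```

Emit:
drive_tool([
  {"hand":1,"offset":[1,-5,0],"angular":[0,0,0]},
  {"hand":1,"offset":[2,-10,0],"angular":[0,0,0]},
  {"hand":1,"offset":[3,-15,0],"angular":[0,0,0]},
  {"hand":1,"offset":[3.7,-18.7,0],"angular":[0,0,0]},
  {"hand":1,"offset":[3.7,-18.7,0],"angular":[0,0,0]},
])

```text
time: 1.78
tool_pos: [0.4438, -0.0358, 0.2055]
tcp_rot: [0.548, -3.093, 0.0]
wrist_force: [0.6, -0.2, 0.7]
width: 1.001
```

```bash
python3 - <<'E'
from h import *
c=snap("wrist","w1.png");s=bot.read_state();print(s["tool_pos"],s["tcp_rot"],s["q"])
print(-c["R"].T@c["t"],c["R"][2])
print(proj(c,[.444,-.034,.106]),proj(c,[.4467,-.0285,.04]))
E
```

```text
[ 0.44362526 -0.03445748  0.20551813] [ 5.49437871e-01 -3.09259118e+00 -9.12206465e-04] [-1.33832516e-01 -1.90280139e-01  2.05586336e+00  3.95500798e-04
  1.27673242e+00 -2.05639961e+00]
[ 0.36761587 -0.06434078  0.38388552] [ 0.30054443  0.10924819 -0.94749031]
[279.50106915 196.93072175] [283.11111745 182.94472874]
```

View pics/w1.png

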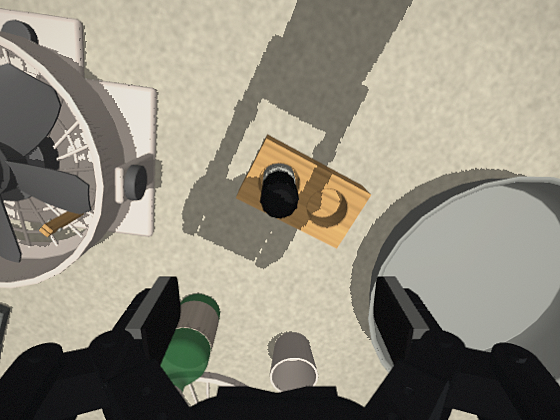

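The wrist view shows the key at about (280,195), its top disc near (280,201), with the empty hole at (327,207) beside it. I'll measure that disc and compute the correction.

```bash
python3 - <<'E'
from h import *
c=load("w1");f=c["frame"]
m=(f.max(2)<45).astype(np.uint8);r=np.zeros_like(m);r[165:235,250:310]=m[165:235,250:310]
n,l,st,ce=cv2.connectedComponentsWithStats(r);i=1+st[1:,4].argmax();print(st[i],ce[i])
for y in range(st[i][1],st[i][1]+st[i][3],4):
    x=np.where(l[y]==i)[0];print(y,x.min(),x.max(),end=' | ')
# bottom edge of disc = nearest point of top rim
yb=st[i][1]+st[i][3]-1
for z in(.106,):
    e=onz(c,ce[i][0],yb,z); o,d=ray(c,ce[i][0],yb); print("rim",e)
    v=(c["R"].T@np.array([0,-1,0]));v[2]=0;v/=np.linalg.norm(v);print("centre",e+v*.0165, "up dir",v)
E
```

```text
[ 260  171   39   47 1409] [278.82469837 194.63378282]
171 276 280 | 175 268 289 | 179 265 293 | 183 263 293 | 187 262 296 | 191 261 297 | 195 261 297 | 199 261 298 | 203 261 296 | 207 263 296 | 211 265 293 | 215 269 288 | rim [ 0.46117219 -0.02829657  0.106     ]
centre [ 0.44567537 -0.03396212  0.106     ] up dir [-0.93920157 -0.34336628  0.        ]
```

Emit:
drive_tool([
  {"hand":1,"offset":[0.15,0,-4]},
  {"hand":1,"offset":[0.15,0,-8]},
  {"hand":1,"offset":[0.15,0,-11]},
  {"hand":1,"offset":[0.15,0,-13.3]},
  {"hand":0.3,"offset":[0.15,0,-13.3]},
  {"hand":0.2,"offset":[0.15,0,-13.3]},
  {"hand":0.1,"offset":[0.15,0,-13.3]},
  {"hand":0.1,"offset":[0.15,0,-13.3]},
], force=40)

```text
invalid input
```

Emit:
drive_tool([
  {"hand":0.1,"offset":[0,0,0]},
  {"hand":0.1,"offset":[0,0,1.5]},
  {"hand":0.1,"offset":[0,0,4]},
  {"hand":0.1,"offset":[0,0,8]},
  {"hand":0.1,"offset":[0,0,13]},
  {"hand":0.1,"offset":[0,0,17]},
  {"hand":0.1,"offset":[0,0,17]},
])

```text
invalid input
```

```bash
python3 - <<'E'
from h import *
c=snap("wrist","w2.png");s=bot.read_state();print(s["tool_pos"],s["tcp_rot"],s["wrist_force"],s["width"])
T=s["tool_pos"]
for X in (T,T+[0,0,.019+.015],T+[0,0,.019-.085]): print(proj(c,X))
E
```

```text
[ 0.44351411 -0.03361248  0.20546369] [ 5.51949351e-01 -3.09208660e+00 -1.25276392e-03] [ 0.04325596 -0.66750186  0.22006963] 1.0019013190985553
[279.35786   245.4671661]
[279.92312753 275.26375498]
[278.66278457 208.86577241]
```

View pics/w2.png

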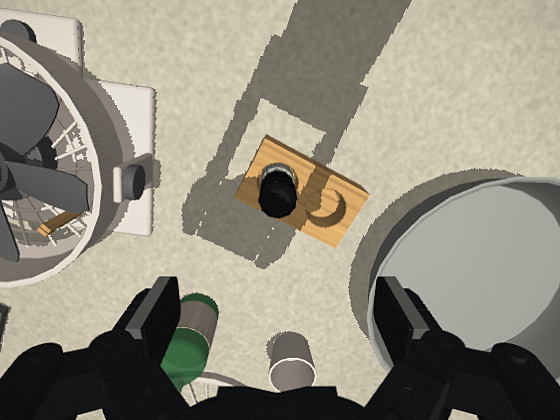

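Nothing moved in that picture, because both calls were refused for lacking "angular". I'll send them again.

Emit:
drive_tool([
  {"hand":1,"offset":[0.2,0,-4],"angular":[0,0,0]},
  {"hand":1,"offset":[0.2,0,-8],"angular":[0,0,0]},
  {"hand":1,"offset":[0.2,0,-11],"angular":[0,0,0]},
  {"hand":1,"offset":[0.2,0,-13.3],"angular":[0,0,0]},
  {"hand":1,"offset":[0.2,0,-13.3],"angular":[0,0,0]},
  {"hand":0.2,"offset":[0.2,0,-13.3],"angular":[0,0,0]},
  {"hand":0.1,"offset":[0.2,0,-13.3],"angular":[0,0,0]},
  {"hand":0.1,"offset":[0.2,0,-13.3],"angular":[0,0,0]},
], force=40)

```text
time: 2.88
tool_pos: [0.4468, -0.0337, 0.0739]
tcp_rot: [-0.554, 3.09, -0.001]
wrist_force: [0.4, 0.0, 0.5]
width: 0.377
```

Emit:
drive_tool([
  {"hand":0.1,"offset":[0,0,0],"angular":[0,0,0]},
  {"hand":0.1,"offset":[0,0,0],"angular":[0,0,0]},
  {"hand":0.1,"offset":[0,0,1],"angular":[0,0,0]},
])

```text
time: 3.25
tool_pos: [0.4449, -0.0336, 0.0823]
tcp_rot: [0.553, -3.09, -0.001]
wrist_force: [0.3, -0.0, -0.0]
width: 0.104
```

```bash
python3 - <<'E'
from h import *
c=snap("wrist","w3.png");t=snap("scene","s3.png");s=bot.read_state();print(s["tool_pos"],s["tcp_rot"],s["wrist_force"],s["width"])
a=c["frame"];b=cv2.resize(t["frame"][160:340,180:380],None,fx=2,fy=2.1)
h=max(a.shape[0],b.shape[0]);o=np.zeros((h,960,3),np.uint8);o[:420,:560]=a;o[:b.shape[0],560:]=b[:, :400]
cv2.imwrite("pics/m3.png",cv2.resize(o,(800,int(h*800/960))))
E
```

```text
[ 0.44704198 -0.03388225  0.08420893] [-5.53499110e-01  3.09007452e+00 -1.20213587e-03] [ 1.00093569 -0.06287428  1.35106337] 0.09894692835956964
```

View pics/m3.png

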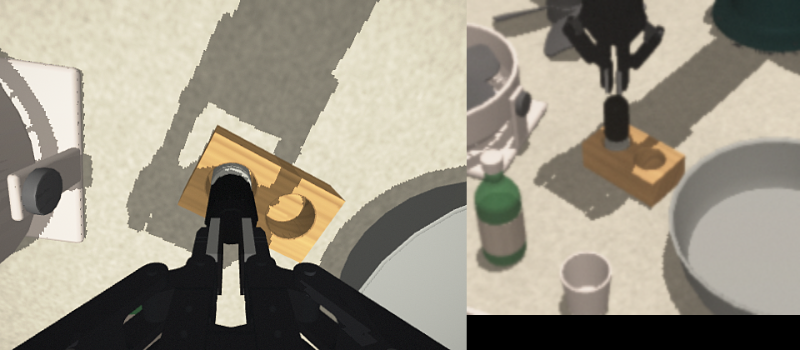

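The composite shows the fingers shut at about (232,240), with the key still standing at (232,200) in its hole. In the scene inset the tips sit just above the key's top. I'll compare this with projections of the reported TCP.

```bash
python3 - <<'E'
from h import *
c=load("w3");t=load("s3");T=np.array([.447,-.0339,.0842])
f=960/800
print("wrist TCP in mosaic",proj(c,T)/f,"keytop",proj(c,[.4457,-.034,.106])/f,"keybase z.04",proj(c,[.4457,-.034,.04])/f)
def ms(X):
    p=proj(t,X);return (560+(p[0]-180)*2)/f,((p[1]-160)*2.1)/f
print("scene TCP",ms(T),"keytop",ms([.4457,-.034,.106]),"z.04",ms([.4457,-.034,.04]))
print("key vertical in scene: mosaic (616,97) -> ");
for z in (.06,.08,.1,.106): print(z,onz(t,180+(616*f-560)/2,160+97*f/2.1,z))
for z in (.08,.106,.12): print('w',z,onz(load("w1"),279,199,z))
s=bot.read_state();print(s["time"],s["tool_pos"],s["wrist_force"])
E
```

```text
wrist TCP in mosaic [230.13418712 207.96280158] keytop [230.70024174 221.45456084] keybase z.04 [230.59732043 183.68520091]
scene TCP (np.float64(613.5659319301765), np.float64(111.25380366206777)) keytop (np.float64(613.6373575922536), np.float64(97.16654150216462)) z.04 (np.float64(614.8085903824731), np.float64(137.13714316046276))
key vertical in scene: mosaic (616,97) -> 
0.06 [ 0.39423108 -0.06487117  0.06      ]
0.08 [ 0.41577597 -0.05036674  0.08      ]
0.1 [ 0.43732087 -0.03586231  0.1       ]
0.106 [ 0.44378433 -0.03151098  0.106     ]
w 0.08 [ 0.45318662 -0.03090582  0.08      ]
w 0.106 [ 0.44586532 -0.03376646  0.106     ]
w 0.12 [ 0.44192307 -0.03530681  0.12      ]
3.35 [ 0.44704198 -0.03388225  0.08420893] [ 1.00093569 -0.06287428  1.35106337]
```

```bash
python3 - <<'E'
from h import *
a=load("w3")["frame"][150:420,130:430];b=load("s3")["frame"][160:260,210:300]
b=cv2.resize(b,None,fx=4,fy=4,interpolation=cv2.INTER_CUBIC);a=cv2.resize(a,(440,400))
b=b[:400,:360];o=np.hstack([a,b]);print(o.shape);cv2.imwrite("pics/m4.png",cv2.convertScaleAbs(o,alpha=2.2,beta=15))
E
```

```text
(400, 800, 3)
```

View pics/m4.png

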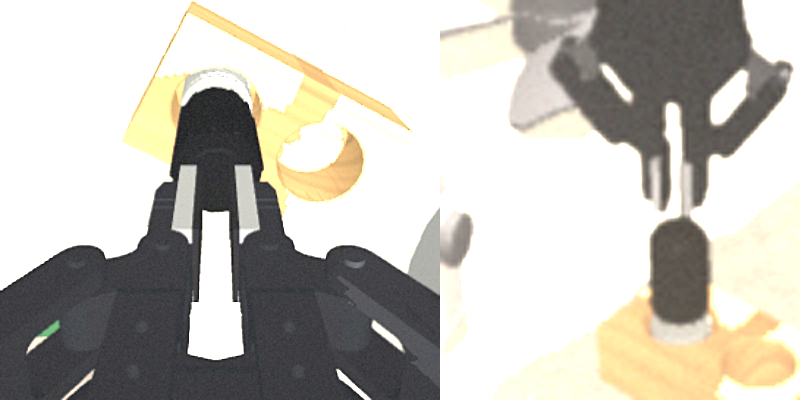

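```bash
python3 - <<'E'
from h import *
c=load("w1")
P=[onz(c,*p,.04) for p in((267,135),(369,190),(338,247),(238,192))]
print([np.linalg.norm(P[i]-P[(i+1)%4]).round(4) for i in range(4)],np.mean(P,0))
c3=load("w3")
P=[(x,y) for x,y in((130+190*.682,150+2*.675),(130+409*.682,150+128*.675))]
print([onz(c3,*p,.04) for p in P],np.linalg.norm(onz(c3,*P[0],.04)-onz(c3,*P[1],.04)))
s=bot.read_state();print(s["time"],s["tool_pos"],s["q"],c3["t"],-c3["R"].T@c3["t"])
t=snap("top","t4.png")
print(proj(t,[.447,-.034,.0842]),proj(t,[.447,-.034,.115]))
E
```

```text
[np.float64(0.12), np.float64(0.0712), np.float64(0.1251), np.float64(0.0662)] [ 0.44884938 -0.00445289  0.04      ]
[array([ 0.40499122, -0.06085143,  0.04      ]), array([0.42474124, 0.05725536, 0.04      ])] 0.11974672208257392
3.35 [ 0.44704198 -0.03388225  0.08420893] [-1.31198986e-01 -7.14215102e-02  2.18796560e+00 -2.36016619e-05
  1.02258892e+00 -2.05646700e+00] [ 0.18656281 -0.39061526  0.14400677] [ 0.3690586  -0.06258302  0.26077391]
[296.0712252  205.35637951] [296.24268859 204.27683313]
```

```bash
python3 - <<'E'
from h import *
def tri(a,pa,b,pb):
    o1,d1=ray(a,*pa);o2,d2=ray(b,*pb);d1/=np.linalg.norm(d1);d2/=np.linalg.norm(d2)
    k=np.linalg.lstsq(np.c_[d1,-d2],o2-o1,rcond=None)[0];p,q=o1+k[0]*d1,o2+k[1]*d2
    return (p+q)/2,np.linalg.norm(p-q)
print("tip",tri(load("w3"),(278,261),load("s3"),(267.7,212.7)))
c=load("w3");s=load("s3")
# key top centre: wrist crop (216,182), scene crop(680,228)
print("keytop",tri(c,(130+216*.682,150+182*.675),s,(270,160+228/4)))
E
```

```text
tip (array([ 0.44168335, -0.03623337,  0.1102157 ]), np.float64(0.002576300279530288))
keytop (array([ 0.44842436, -0.03026665,  0.10543926]), np.float64(0.004712308304302707))
```

Triangulated from two views, the finger tips are about 26 mm above the reported TCP height, so the grip slipped off the key's top. A reported z of 0.050 stays clear of the holder either way. I'll open, go down to that and close again.

Emit:
drive_tool([
  {"hand":1,"offset":[0,0,0.5],"angular":[0,0,0]},
  {"hand":1,"offset":[0,0,0.5],"angular":[0,0,0]},
  {"hand":1,"offset":[0,0,0.5],"angular":[0,0,0]},
  {"hand":1,"offset":[0,0,-1],"angular":[0,0,0]},
  {"hand":1,"offset":[0,0,-2.2],"angular":[0,0,0]},
  {"hand":1,"offset":[0,0,-3.2],"angular":[0,0,0]},
  {"hand":1,"offset":[0,0,-3.2],"angular":[0,0,0]},
])

```text
time: 4.28
tool_pos: [0.4445, -0.0335, 0.0492]
tcp_rot: [0.554, -3.089, -0.001]
wrist_force: [0.1, 0.1, 0.6]
width: 0.999
```

Emit:
drive_tool([
  {"hand":0.2,"offset":[0,0,0],"angular":[0,0,0]},
  {"hand":0.2,"offset":[0,0,0],"angular":[0,0,0]},
  {"hand":0.2,"offset":[0,0,0],"angular":[0,0,0]},
  {"hand":0.2,"offset":[0,0,0],"angular":[0,0,0]},
  {"hand":0.2,"offset":[0,0,0],"angular":[0,0,0]},
], force=40)

```text
time: 4.9
tool_pos: [0.4465, -0.0337, 0.0514]
tcp_rot: [-0.554, 3.091, -0.001]
wrist_force: [0.4, 0.8, 4.3]
width: 0.372
```

```bash
python3 - <<'E'
from h import *
c=snap("wrist","w5.png");t=snap("scene","s5.png");s=bot.read_state();print(s["tool_pos"],s["tcp_rot"],s["wrist_force"],s["width"])
a=c["frame"][150:420,130:430];b=t["frame"][160:260,210:300]
b=cv2.resize(b,None,fx=4,fy=4,interpolation=cv2.INTER_CUBIC);a=cv2.resize(a,(440,400))
cv2.imwrite("pics/m5.png",cv2.convertScaleAbs(np.hstack([a,b]),alpha=2.2,beta=15))
E
```

```text
[ 0.446503   -0.03371361  0.05140873] [-5.53869149e-01  3.09118197e+00 -4.93779768e-04] [-1.24240017  0.42742827  5.38007304] 0.3655153344480151
```

Emit:
drive_tool([
  {"hand":0.2,"offset":[0,0,0.5],"angular":[0,0,0]},
  {"hand":0.2,"offset":[0,0,2],"angular":[0,0,0]},
  {"hand":0.2,"offset":[0,0,4],"angular":[0,0,0]},
  {"hand":0.2,"offset":[0,0,7],"angular":[0,0,0]},
  {"hand":0.2,"offset":[0,0,11],"angular":[0,0,0]},
  {"hand":0.2,"offset":[0,0,15],"angular":[0,0,0]},
  {"hand":0.2,"offset":[0,0,15],"angular":[0,0,0]},
  {"hand":0.2,"offset":[0,0,15],"angular":[0,0,0]},
])

```text
time: 6.0
tool_pos: [0.4453, -0.0336, 0.2004]
tcp_rot: [0.554, -3.092, -0.0]
wrist_force: [0.1, -1.2, -2.1]
width: 0.365
```

```bash
python3 - <<'E'
from h import *
c=snap("wrist","w6.png");t=snap("scene","s6.png");s=bot.read_state();print(s["tool_pos"],s["tcp_rot"],s["wrist_force"],s["width"])
a=c["frame"][100:420,100:460]
T=s["tool_pos"];print(proj(t,T),proj(c,T))
p=proj(t,T).astype(int);b=t["frame"][p[1]-50:p[1]+50,p[0]-45:p[0]+45];print(p)
b=cv2.resize(b,None,fx=4,fy=4,interpolation=cv2.INTER_CUBIC);a=cv2.resize(a,(440,400))
cv2.imwrite("pics/m6.png",cv2.convertScaleAbs(np.hstack([a,b]),alpha=1.6,beta=15))
E
```

```text
[ 0.4444539  -0.03350537  0.19906826] [ 5.53491040e-01 -3.08929333e+00 -1.52699201e-03] [ 0.11684918  0.11349106 -1.59977358] 0.3670911624410454
[267.63301573 180.15854861] [278.59318177 242.97122043]
[267 180]
```

View pics/m6.png

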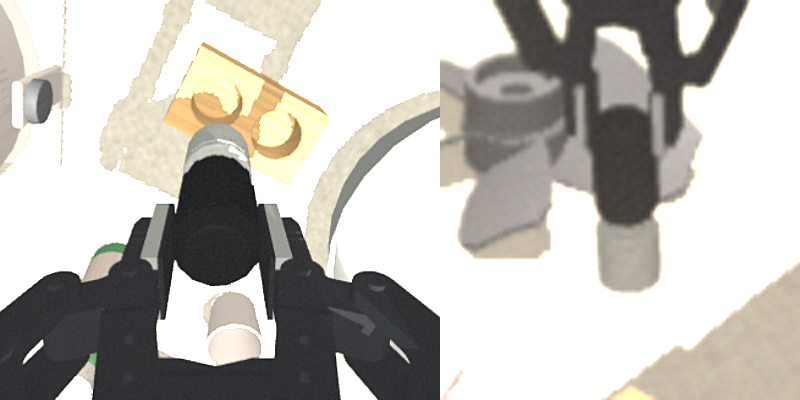

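The key is held upright, with its top disc at crop (217,250) and its mouth at (215,135). The hole it came from is empty at crop (215,100). Next I'll hover beside the fan so the wrist camera sees the hub clear of the key.

Emit:
drive_tool([
  {"hand":0.2,"offset":[2,-3,1],"angular":[0,0,0]},
  {"hand":0.2,"offset":[4,-7,2],"angular":[0,0,0]},
  {"hand":0.2,"offset":[7,-11,2],"angular":[0,0,0]},
  {"hand":0.2,"offset":[9,-15,2],"angular":[0,0,0]},
  {"hand":0.2,"offset":[11,-19,2],"angular":[0,0,0]},
  {"hand":0.2,"offset":[13,-22,2],"angular":[0,0,0]},
  {"hand":0.2,"offset":[13.5,-22.6,2],"angular":[0,0,0]},
  {"hand":0.2,"offset":[13.5,-22.6,2],"angular":[0,0,0]},
])

```text
time: 7.1
tool_pos: [0.58, -0.2592, 0.2188]
tcp_rot: [0.553, -3.09, -0.004]
wrist_force: [0.2, 0.3, -1.2]
width: 0.369
```

```bash
python3 - <<'E'
from h import *
P=[]
for i in range(6):
    c=snap("wrist","w7.png");s=bot.read_state();P.append(np.r_[s["tool_pos"],-c["R"].T@c["t"]])
t=snap("top","t7.png");snap("scene","s7.png")
P=np.array(P);print(P.round(4));print(s["tcp_rot"],s["q"],s["width"])
print("pred spindle",proj(c,[.51,-.2905,.123]),"keymouth",proj(c,P[-1,:3]-[0,0,.045]),"keytop",proj(c,P[-1,:3]+[0,0,.055]))
f=c["frame"][40:360,150:450]
cv2.imwrite("pics/c7.png",cv2.convertScaleAbs(cv2.resize(f,None,fx=1.87,fy=1.87,interpolation=cv2.INTER_CUBIC),alpha=1.8,beta=10))
E
```

```text
[[ 0.5799 -0.2587  0.2193  0.5043 -0.2884  0.3973]
 [ 0.58   -0.2585  0.2199  0.5042 -0.2879  0.3978]
 [ 0.5801 -0.2585  0.2203  0.5041 -0.2877  0.3982]
 [ 0.5803 -0.2585  0.2206  0.5042 -0.2876  0.3986]
 [ 0.5805 -0.2586  0.2209  0.5042 -0.2876  0.3989]
 [ 0.5806 -0.2588  0.2211  0.5043 -0.2877  0.3992]]
[-5.55432291e-01  3.09187726e+00 -1.01527253e-04] [-4.58545041e-01  1.75876649e-01  1.66352391e+00  8.28581478e-05
  1.30197520e+00 -2.38485647e+00] 0.37151542671733645
pred spindle [270.65163795 100.63722586] keymouth [277.37258352 218.32907696] keytop [277.8461119  300.41937703]
```

View pics/c7.png

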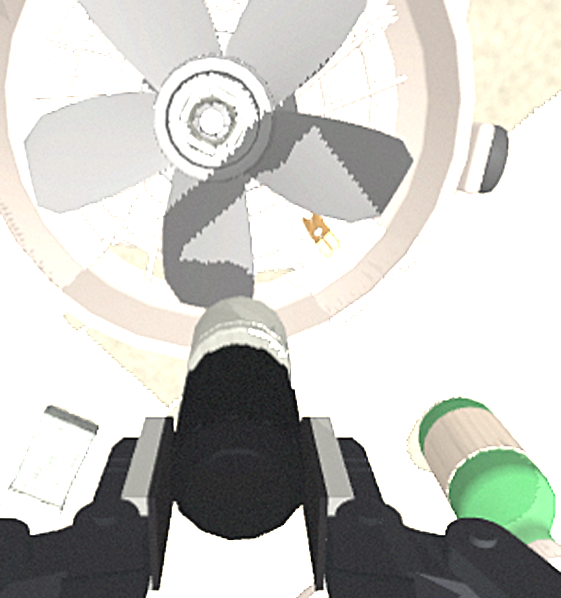

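The crop shows the neck ring centred at about (213,118), with the nut and spindle inside it. The key's mouth edge is at (238,298) and its top disc ends at (238,538), between the pads. I'll fit the key's offset and tilt in the hand and locate the spindle.

```bash
python3 - <<'E'
from h import *
from scipy.optimize import least_squares
c=load("w7");f=c["frame"];T=np.array([.5806,-.2588,.2211])
for x in (274,277,280): print(x,[(y,int(f[y,x].max())) for y in range(190,340,4)])
cx=cv2.cvtColor(f,cv2.COLOR_BGR2GRAY)
print("neck ctr z.110",onz(c,264.2,102.8,.110),"spindle z.123",onz(c,264,103.1,.123))
v=np.array([-.94,-.343,0]);
obs=[(0,.018,1,199.4),(42,.0165,1,224.5),(97,.0155,-1,40+538/1.87)]
def res(p):
    a,zm,k=p;r=[]
    ax=np.array([0,0,1])+k*v
    for h,rad,sg,y in obs:
        X=np.array([T[0],T[1],zm])+a*v+ax*h/1000+sg*rad*(v-[0,0,k])
        r.append(proj(c,X)[1]-y)
    return r
s=least_squares(res,[0,.175,0]);print("a,zm,tilt",s.x,s.fun)
for zm in(T[2]-.045,T[2]-.035,T[2]-.055):
    q=least_squares(lambda p:res([p[0],zm,p[1]]),[0,0]);print(zm,q.x,q.fun)
sc=load("s7");print("scene mouth",proj(sc,[T[0],T[1],.176]),"top",proj(sc,[T[0],T[1],.276]))
p=proj(sc,[T[0],T[1],.176]).astype(int)
g=sc["frame"][:,p[0]].max(1);print([(y,int(g[y])) for y in range(p[1]-60,p[1]+24,3)])
E
```

```text
274 [(190, 71), (194, 71), (198, 73), (202, 104), (206, 95), (210, 94), (214, 96), (218, 122), (222, 126), (226, 13), (230, 17), (234, 16), (238, 17), (242, 20), (246, 18), (250, 14), (254, 14), (258, 14), (262, 22), (266, 19), (270, 18), (274, 17), (278, 17), (282, 28), (286, 20), (290, 20), (294, 20), (298, 21), (302, 21), (306, 19), (310, 21), (314, 18), (318, 20), (322, 19), (326, 20), (330, 242), (334, 238), (338, 238)]
277 [(190, 72), (194, 73), (198, 85), (202, 104), (206, 107), (210, 93), (214, 100), (218, 124), (222, 133), (226, 18), (230, 18), (234, 19), (238, 18), (242, 14), (246, 19), (250, 18), (254, 13), (258, 15), (262, 18), (266, 23), (270, 19), (274, 22), (278, 18), (282, 23), (286, 16), (290, 18), (294, 19), (298, 18), (302, 21), (306, 22), (310, 18), (314, 17), (318, 19), (322, 16), (326, 17), (330, 245), (334, 240), (338, 235)]
280 [(190, 70), (194, 71), (198, 88), (202, 104), (206, 108), (210, 94), (214, 101), (218, 126), (222, 131), (226, 18), (230, 11), (234, 19), (238, 15), (242, 20), (246, 21), (250, 19), (254, 19), (258, 15), (262, 16), (266, 17), (270, 14),
[... 311 characters left out ...]
0872438  0.16062288 -0.04413141] [-2.84217094e-14  8.52651283e-14 -1.70530257e-13]
0.17609999999999998 [-0.00567478  0.05248832] [ 1.56931181 -2.87055205  1.34238824]
0.1861 [-0.00378527  0.11682256] [ 2.78843633 -4.99968206  2.25121761]
0.1661 [-0.00762983 -0.01030623] [ 0.51683761 -0.96251763  0.46491756]
scene mouth [145.48551454 189.32436952] top [137.23485194 148.82207272]
[(129, 34), (132, 39), (135, 35), (138, 40), (141, 41), (144, 46), (147, 85), (150, 90), (153, 100), (156, 92), (159, 77), (162, 39), (165, 39), (168, 36), (171, 38), (174, 38), (177, 76), (180, 98), (183, 101), (186, 106), (189, 104), (192, 105), (195, 182), (198, 212), (201, 209), (204, 232), (207, 115), (210, 222)]
```

```bash
python3 - <<'E'
from h import *
c=load("w7");f=c["frame"];T=np.array([.5806,-.2588,.2211]);v=np.array([-.939,-.343,0])
for zm in(.170,.176,.182):
    e=onz(c,277.5,198.5,zm);e[:2]-=.018*v[:2];print("mouth",zm,e,e-T)
g=cv2.cvtColor(f,cv2.COLOR_BGR2GRAY)
k=g[60:150,215:315];print(k[43,::3],k[::3,49])
cs=cv2.HoughCircles(cv2.GaussianBlur(k,(3,3),0),cv2.HOUGH_GRADIENT,1,3,param1=80,param2=14,minRadius=8,maxRadius=36)
if cs is not None:
    for x,y,r in cs[0][:14]: print((x+215).round(1),(y+60).round(1),r.round(1),onz(c,x+215,y+60,.11)[:2].round(4))
# scene: hub dark search
s=load("s0") if 0 else load("scene0");h=s["frame"][170:235,130:195].max(2)
cv2.imwrite("pics/h.png",cv2.convertScaleAbs(np.hstack([cv2.resize(s["frame"][165:235,120:200],(400,350),interpolation=cv2.INTER_CUBIC),cv2.resize(load("s7")["frame"][135:205,120:200],(400,350),interpolation=cv2.INTER_CUBIC)]),alpha=1.8,beta=10))
for X in([.5135,-.2947,.123],[.51,-.2905,.123],[.5135,-.2947,.11],[.51,-.2905,.11]): print((proj(s,X)-[120,165])*5)
print((proj(s,[.5806,-.2588,.176])-[120,135])*5+[400,0])
E
```

```text
mouth 0.17 [ 0.58570972 -0.25691945  0.17      ] [ 0.00510972  0.00188055 -0.0511    ]
mouth 0.176 [ 0.58402115 -0.25756288  0.176     ] [ 0.00342115  0.00123712 -0.0451    ]
mouth 0.182 [ 0.58233258 -0.25820631  0.182     ] [ 0.00173258  0.00059369 -0.0391    ]
[120 118 116 118 119 118 135 143  41 144 143 223  82 120 166 227 225 232
 135 153  90 137 145 145 157  78  75  62  67  67  68  67  68  66] [114 113 110  98 150 147  40 146 143 210 148  78 123 198 230 226 229 118
 125  76 157 141 143  80  87  75  69  70  69  70]
260.5 97.5 20.7 [ 0.5108 -0.2991]
266.5 94.5 23.2 [ 0.507  -0.2954]
266.5 98.5 19.9 [ 0.5099 -0.2943]
256.5 101.5 18.8 [ 0.5149 -0.3011]
264.5 91.5 21.0 [ 0.5054 -0.2977]
256.5 109.5 17.4 [ 0.5208 -0.2991]
252.5 100.5 19.9 [ 0.5153 -0.3044]
268.5 91.5 19.9 [ 0.5043 -0.2947]
261.5 111.5 16.6 [ 0.5208 -0.2947]
257.5 93.5 21.0 [ 0.5088 -0.3024]
262.5 102.5 15.0 [ 0.5139 -0.2963]
263.5 94.5 17.7 [ 0.5078 -0.2976]
252.5 103.5 21.0 [ 0.5175 -0.3037]
272.5 93.5 18.5 [ 0.5046 -0.2911]
[191.44872989 122.1635296 ]
[203.24653592 121.13091128]
[195.73683073 144.9964541 ]
[207.4562938  143.96470888]
[527.42757272 271.62184761]
```

View pics/h.png

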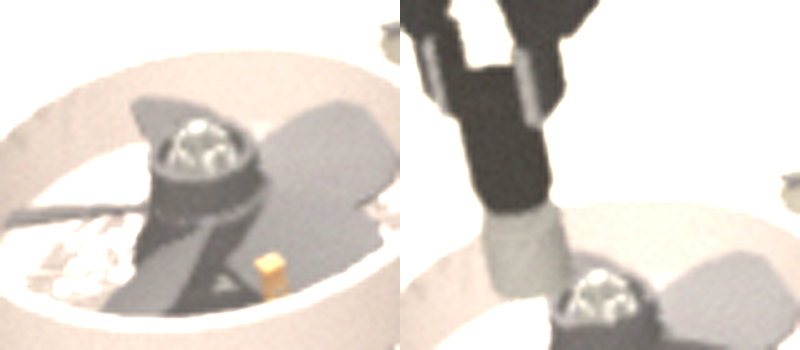

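The left half shows the spindle at (200,124) and the neck ring around (207,152). The right half shows the key upright, its mouth at (527,298), matching the prediction. The top and wrist estimates of the spindle differ by about 4 mm in y, so I'll fit the drum rim numerically in the first top picture.

```bash
python3 - <<'E'
from h import *
from scipy.optimize import least_squares
c=load("top0");g=cv2.cvtColor(c["frame"],cv2.COLOR_BGR2GRAY).astype(float)
# neck: print fine profile, 
print(g[177,388:424].astype(int));print(g[160:196,406].astype(int))
# drum outer rim radial edges -> world circle z=.098
cen=np.array([404.6,178.5]);pts=[]
b=cv2.GaussianBlur(g,(3,3),0)
for a in np.linspace(0,2*np.pi,90,endpoint=False):
    u=np.array([np.cos(a),np.sin(a)]);r=np.arange(40,56,.5)
    val=np.array([b[int(round(cen[1]+k*u[1])),int(round(cen[0]+k*u[0]))] for k in r])
    i=np.argmax(val); pts.append((cen+r[i]*u))
W=np.array([onz(c,*p,.098)[:2] for p in pts])
f=least_squares(lambda p:np.hypot(W[:,0]-p[0],W[:,1]-p[1])-p[2],[.51,-.29,.115],loss="soft_l1",f_scale=.002);print("drum rim",f.x,np.median(abs(f.fun)))
for p in((406.3,176.6),(405,177),(407,176.5)): print(p,onz(c,*p,.114))
s=load("scene0");print("scene spindle",[onz(s,120+200/5,165+124/5,.123)],"neck",onz(s,120+207.5/5,165+152/5,.11))
E
```

```text
[ 67  67  66  63  44  53  39  40  58  78  80  78  68  75 106  74  59  64
  61  84 104  95  65  71 115  77  64  45  78  79  68  71  78 106 132 121]
[100  97 116  86  76  73  78  73  55  78  88 108  71  66  65  75  68  61
  66  70  88  92  65  77  78  74  75  49  51  64  70  70  70  70  69  71]
drum rim [ 0.50803147 -0.29262917  0.11772968] 0.0031985582496355316
(406.3, 176.6) [ 0.51085636 -0.2935808   0.114     ]
(405, 177) [ 0.50993017 -0.29051271  0.114     ]
(407, 176.5) [ 0.5110811  -0.29522574  0.114     ]
scene spindle [array([ 0.51254606, -0.29019883,  0.123     ])] neck [ 0.51487587 -0.28600667  0.11      ]
```

Emit:
drive_tool([
  {"hand":0.2,"offset":[-2.5,-1.3,0],"angular":[0,0,0]},
  {"hand":0.2,"offset":[-5,-2.5,0],"angular":[0,0,0]},
  {"hand":0.2,"offset":[-7,-3.5,0],"angular":[0,0,0]},
  {"hand":0.2,"offset":[-7,-3.5,-1.5],"angular":[0,0,0]},
  {"hand":0.2,"offset":[-7,-3.5,-3],"angular":[0,0,0]},
  {"hand":0.2,"offset":[-7,-3.5,-4.4],"angular":[0,0,0]},
  {"hand":0.2,"offset":[-7,-3.5,-4.4],"angular":[0,0,0]},
  {"hand":0.2,"offset":[-7,-3.5,-4.4],"angular":[0,0,0]},
])

```text
time: 8.5
tool_pos: [0.5113, -0.2945, 0.1766]
tcp_rot: [0.555, -3.092, -0.0]
wrist_force: [0.9, -0.8, -0.9]
width: 0.369
```

```bash
python3 - <<'E'
from h import *
P=[]
for i in range(5):
    c=snap("scene","s8.png");s=bot.read_state();P.append(np.r_[s["tool_pos"],s["wrist_force"]])
w=snap("wrist","w8.png")
print(np.array(P).round(4),s["width"],s["q"][5])
im=np.hstack([cv2.resize(c["frame"][135:215,120:200],(400,400),interpolation=cv2.INTER_CUBIC),cv2.resize(w["frame"][120:300,190:370],(400,400),interpolation=cv2.INTER_CUBIC)])
cv2.imwrite("pics/m8.png",cv2.convertScaleAbs(im,alpha=1.8,beta=10))
T=s["tool_pos"];print((proj(c,T-[0,0,.045])-[120,135])*5,(proj(w,T-[0,0,.045])-[190,120])*400/180+[400,0],(proj(w,[.512,-.294,.11])-[190,120])*400/180+[400,0])
E
```

```text
[[ 0.5115 -0.2946  0.1771  0.0865 -0.9252 -1.9907]
 [ 0.5116 -0.2948  0.1774 -0.5935 -0.3746 -1.0716]
 [ 0.5116 -0.2949  0.1775  0.0345  0.1743 -0.7381]
 [ 0.5115 -0.2949  0.1775  0.258   0.4744 -1.0572]
 [ 0.5114 -0.2948  0.1775 -0.0412  0.238  -1.2435]] 0.36641397905389633 -2.4908163519380326
[191.20242905 253.05073488] [595.02695705 218.01027442] [596.57711118 197.81056585]
```

View pics/m8.png

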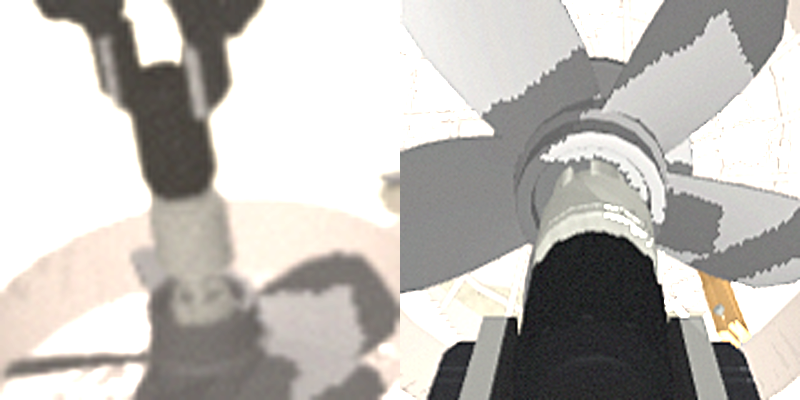

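The left half shows the key upright above the nut, with the nut at (207,300) and the key axis near 195. The right half shows the neck ring centred near column 591 and the key near 598. The views disagree by about ±2.5 mm, and I'm at their mean. Now down slowly by feel.

Emit:
drive_tool([
  {"hand":0.2,"offset":[0,0,-0.8],"angular":[0,0,0]},
  {"hand":0.2,"offset":[0,0,-1.4],"angular":[0,0,0]},
  {"hand":0.2,"offset":[0,0,-1.7],"angular":[0,0,0]},
  {"hand":0.2,"offset":[0,0,-1.8],"angular":[0,0,0]},
  {"hand":0.2,"offset":[0,0,-1.9],"angular":[0,0,0]},
])

```text
time: 9.43
tool_pos: [0.5113, -0.2947, 0.159]
tcp_rot: [-0.554, 3.091, -0.001]
wrist_force: [-1.6, 1.6, 8.7]
width: 0.369
```

Emit:
drive_tool([
  {"hand":0.2,"offset":[0,0,-0.1],"angular":[0,0,0]},
  {"hand":0.2,"offset":[0,0,-0.2],"angular":[0,0,0]},
  {"hand":0.2,"offset":[0,0,-0.2],"angular":[0,0,0]},
])

```text
time: 9.8
tool_pos: [0.5118, -0.2949, 0.1584]
tcp_rot: [-0.554, 3.09, -0.002]
wrist_force: [-2.7, 2.6, 11.1]
width: 0.368
```

```bash
cat > st.py <<'E'
from h import *
import sys
n=int(sys.argv[1]) if len(sys.argv)>1 else 4
P=[]
for i in range(n):
    bot.read_camera("wrist");s=bot.read_state();P.append(np.r_[s["tool_pos"],s["wrist_force"],s["torque"]])
P=np.array(P);print("mean",P.mean(0).round(4),"std",P.std(0).round(4)[:6]);print(s["time"],s["width"],s["tcp_rot"].round(4),s["q"].round(3))
E
python3 st.py
```

```text
mean [ 0.5118 -0.2949  0.1585 -2.4714  2.5419 10.9344  0.6493  0.5659  0.0425] std [0.     0.     0.     0.4328 0.5155 0.2327]
10.0 0.36751037111929935 [-5.5370e-01  3.0902e+00 -2.0000e-03] [-5.650e-01  1.300e-01  1.833e+00  1.000e-03  1.176e+00 -2.491e+00]
```

Contact at z 0.1585, with about 12 N. The nut pushes the key toward (-x,+y), the same direction the scene view suggested. I'll ease up slightly and shift that way.

Emit:
drive_tool([
  {"hand":0.2,"offset":[-0.05,0.05,0.15],"angular":[0,0,0]},
  {"hand":0.2,"offset":[-0.15,0.15,0.15],"angular":[0,0,0]},
  {"hand":0.2,"offset":[-0.15,0.15,0.05],"angular":[0,0,0]},
  {"hand":0.2,"offset":[-0.15,0.15,0.05],"angular":[0,0,0]},
])

```text
time: 10.5
tool_pos: [0.5109, -0.2943, 0.1589]
tcp_rot: [-0.554, 3.089, -0.005]
wrist_force: [-1.2, 0.2, 9.2]
width: 0.368
```

```bash
python3 st.py 3
```

```text
mean [ 0.5109 -0.2943  0.1589 -1.3628  0.6201  8.2265  0.0617  0.2175 -0.0135] std [0.     0.     0.     0.1003 0.4401 0.2544]
10.65 0.3704456041862215 [-0.5535  3.0892 -0.0052] [-0.565  0.126  1.836 -0.     1.174 -2.49 ]
```

Emit:
drive_tool([
  {"hand":0.2,"offset":[-0.05,0.05,0.05],"angular":[0,0,0]},
  {"hand":0.2,"offset":[-0.12,0.08,0.05],"angular":[0,0,0]},
  {"hand":0.2,"offset":[-0.12,0.08,0],"angular":[0,0,0]},
  {"hand":0.2,"offset":[-0.12,0.08,0],"angular":[0,0,0]},
])

```text
time: 11.15
tool_pos: [0.5101, -0.2941, 0.1591]
tcp_rot: [-0.553, 3.088, -0.007]
wrist_force: [0.1, -0.2, 7.7]
width: 0.369
```

```bash
python3 st.py 2
```

```text
mean [ 5.1010e-01 -2.9410e-01  1.5910e-01 -1.7590e-01 -1.1443e+00  7.4283e+00
 -2.1120e-01  1.6900e-02 -1.0000e-03] std [0.     0.     0.     0.0642 0.1295 0.2561]
11.25 0.3699792600704581 [-0.5534  3.0884 -0.0072] [-5.650e-01  1.240e-01  1.839e+00 -1.000e-03  1.173e+00 -2.490e+00]
```

Emit:
drive_tool([
  {"hand":0.2,"offset":[0,0,0],"angular":[0,0,-4]},
  {"hand":0.2,"offset":[0,0,0],"angular":[0,0,-8]},
  {"hand":0.2,"offset":[0,0,0],"angular":[0,0,-12]},
  {"hand":0.2,"offset":[0,0,0],"angular":[0,0,-16]},
  {"hand":0.2,"offset":[0,0,0],"angular":[0,0,-20]},
  {"hand":0.2,"offset":[0,0,0],"angular":[0,0,-20]},
])

```text
time: 12.0
tool_pos: [0.5104, -0.2936, 0.159]
tcp_rot: [-0.008, 3.136, -0.005]
wrist_force: [-0.4, 0.7, 7.1]
width: 0.369
```

```bash
python3 st.py 2
```

```text
mean [ 0.5104 -0.2936  0.159   0.392   0.7312  7.1623  0.0087 -0.1973  0.0211] std [0.     0.     0.     0.5455 0.223  0.0483]
12.1 0.37277334922321365 [-0.0088  3.1363 -0.0049] [-0.564  0.124  1.839  0.     1.173 -2.141]
```

Emit:
drive_tool([
  {"hand":0.2,"offset":[0,0,0],"angular":[0,0,-4]},
  {"hand":0.2,"offset":[0,0,0],"angular":[0,0,-8]},
  {"hand":0.2,"offset":[0,0,0],"angular":[0,0,-12]},
  {"hand":0.2,"offset":[0,0,0],"angular":[0,0,-16]},
  {"hand":0.2,"offset":[0,0,0],"angular":[0,0,-20]},
  {"hand":0.2,"offset":[0,0,0],"angular":[0,0,-24]},
  {"hand":0.2,"offset":[0,0,0],"angular":[0,0,-28]},
])

```text
time: 12.98
tool_pos: [0.5096, -0.2932, 0.1574]
tcp_rot: [0.754, 3.046, -0.002]
wrist_force: [1.4, -0.2, 2.7]
width: 0.364
```

```bash
python3 st.py 2
```

```text
mean [ 0.5095 -0.2932  0.1574  1.184  -0.451   2.7559 -0.1212 -0.3037 -0.0178] std [0.     0.     0.     0.2311 0.4459 0.0686]
13.075 0.3720788058454098 [ 7.5100e-01  3.0472e+00 -1.6000e-03] [-0.565  0.125  1.841  0.     1.172 -1.652]
```

Force eased and z dropped 1.6 mm, so I'll follow it down lightly.

Emit:
drive_tool([
  {"hand":0.2,"offset":[0,0,-0.1],"angular":[0,0,0]},
  {"hand":0.2,"offset":[0,0,-0.2],"angular":[0,0,0]},
  {"hand":0.2,"offset":[0,0,-0.2],"angular":[0,0,0]},
])

```text
time: 13.45
tool_pos: [0.5098, -0.2935, 0.1566]
tcp_rot: [0.749, 3.047, -0.002]
wrist_force: [0.9, 0.5, 7.4]
width: 0.367
```

```bash
python3 st.py 2
```

```text
mean [ 0.5098 -0.2934  0.1566  0.5205 -0.3671  8.7237 -0.1179 -0.1942 -0.04  ] std [0.     0.     0.     0.0121 0.2805 0.1663]
13.55 0.36528956740571844 [ 7.4870e-01  3.0467e+00 -2.3000e-03] [-0.565  0.126  1.842 -0.     1.17  -1.653]
```

z moved from 0.1590 (skirt on the nut) to 0.1566 (dogs on the nut), matching the 114 and 112 mm heights. I'll keep turning.

Emit:
drive_tool([
  {"hand":0.2,"offset":[0,0,0],"angular":[0,0,-4]},
  {"hand":0.2,"offset":[0,0,0],"angular":[0,0,-8]},
  {"hand":0.2,"offset":[0,0,0],"angular":[0,0,-12]},
  {"hand":0.2,"offset":[0,0,0],"angular":[0,0,-16]},
  {"hand":0.2,"offset":[0,0,0],"angular":[0,0,-20]},
])

```text
time: 14.18
tool_pos: [0.51, -0.2932, 0.1565]
tcp_rot: [1.269, 2.869, -0.0]
wrist_force: [1.8, 0.9, 8.6]
width: 0.365
```

```bash
python3 st.py 1
```

```text
mean [ 0.51   -0.2931  0.1566  1.929   0.13    7.5327  0.0619 -0.3413 -0.0265] std [0. 0. 0. 0. 0. 0.]
14.225 0.36739932833936645 [ 1.2727e+00  2.8672e+00 -2.0000e-04] [-5.640e-01  1.260e-01  1.842e+00  1.000e-03  1.170e+00 -1.300e+00]
```

Emit:
drive_tool([
  {"hand":0.2,"offset":[0.02,0,0],"angular":[0,0,-4]},
  {"hand":0.2,"offset":[0.04,0,0],"angular":[0,0,-8]},
  {"hand":0.2,"offset":[0.05,0,0],"angular":[0,0,-12]},
  {"hand":0.2,"offset":[0.05,0,0],"angular":[0,0,-16]},
  {"hand":0.2,"offset":[0.05,0,0],"angular":[0,0,-20]},
])

```text
time: 14.85
tool_pos: [0.5106, -0.2929, 0.1564]
tcp_rot: [1.748, 2.605, 0.002]
wrist_force: [2.5, 1.0, 6.6]
width: 0.373
```

```bash
python3 st.py 1
```

```text
mean [ 0.5106 -0.2929  0.1564  1.3365  0.6735  7.559   0.108  -0.4635  0.0422] std [0. 0. 0. 0. 0. 0.]
14.9 0.3715378807763067 [1.7514e+00 2.6026e+00 1.8000e-03] [-5.640e-01  1.270e-01  1.841e+00  1.000e-03  1.169e+00 -9.500e-01]
```

Emit:
drive_tool([
  {"hand":0.2,"offset":[0.03,0,0],"angular":[0,0,-4]},
  {"hand":0.2,"offset":[0.05,0.02,0],"angular":[0,0,-8]},
  {"hand":0.2,"offset":[0.05,0.02,0],"angular":[0,0,-12]},
  {"hand":0.2,"offset":[0.05,0.02,0],"angular":[0,0,-16]},
  {"hand":0.2,"offset":[0.05,0.02,0],"angular":[0,0,-20]},
])

```text
time: 15.52
tool_pos: [0.5114, -0.2926, 0.1562]
tcp_rot: [2.174, 2.261, 0.004]
wrist_force: [2.0, 0.6, 5.3]
width: 0.367
```

```bash
python3 st.py 1
```

```text
mean [ 0.5114 -0.2926  0.1562  2.4059  0.8306  6.4019  0.2135 -0.7604  0.0544] std [0. 0. 0. 0. 0. 0.]
15.575 0.36926940504487915 [2.1768 2.2588 0.0039] [-0.563  0.128  1.84   0.002  1.169 -0.601]
```

Emit:
drive_tool([
  {"hand":0.2,"offset":[0.05,0.02,0],"angular":[0,0,-4]},
  {"hand":0.2,"offset":[0.1,0.03,-0.03],"angular":[0,0,-8]},
  {"hand":0.2,"offset":[0.1,0.03,-0.05],"angular":[0,0,-12]},
  {"hand":0.2,"offset":[0.1,0.03,-0.05],"angular":[0,0,-16]},
  {"hand":0.2,"offset":[0.1,0.03,-0.05],"angular":[0,0,-20]},
])

```text
time: 16.2
tool_pos: [0.5125, -0.2926, 0.156]
tcp_rot: [2.534, 1.85, 0.005]
wrist_force: [2.4, 0.8, 6.6]
width: 0.369
```

```bash
python3 st.py 1
```

```text
mean [ 0.5125 -0.2926  0.156   2.0712 -0.6688  5.8426  0.0405 -0.6118  0.0703] std [0. 0. 0. 0. 0. 0.]
16.25 0.3648830548519483 [2.5357 1.8466 0.0047] [-5.620e-01  1.290e-01  1.839e+00  1.000e-03  1.168e+00 -2.500e-01]
```

Emit:
drive_tool([
  {"hand":0.2,"offset":[0.05,0,0],"angular":[0,0,-3]},
  {"hand":0.2,"offset":[0.1,0,-0.03],"angular":[0,0,-6]},
  {"hand":0.2,"offset":[0.1,0,-0.05],"angular":[0,0,-9]},
  {"hand":0.2,"offset":[0.1,0,-0.05],"angular":[0,0,-12]},
  {"hand":0.2,"offset":[0.1,0,-0.05],"angular":[0,0,-15]},
  {"hand":0.2,"offset":[0.1,0,-0.05],"angular":[0,0,-18]},
])

```text
time: 17.0
tool_pos: [0.5136, -0.2929, 0.1557]
tcp_rot: [2.791, 1.431, 0.006]
wrist_force: [3.1, 0.6, 7.4]
width: 0.367
```

```bash
python3 st.py 1
```

```text
mean [ 0.5136 -0.293   0.1557  2.5598 -0.2874  6.8157 -0.0376 -0.5971  0.0364] std [0. 0. 0. 0. 0. 0.]
17.05 0.36634411778456827 [2.7924 1.4287 0.0059] [-5.610e-01  1.310e-01  1.837e+00  1.000e-03  1.167e+00  6.400e-02]
```

No drop after 98°. The lateral drift fits the key axis sitting about 3 mm off the tool axis, away from the camera, as the wrist view hinted. From here I'll steer the tool along the matching arc while turning.

Emit:
drive_tool([
  {"hand":0.2,"offset":[0.05,0.07,0.03],"angular":[0,0,0]},
  {"hand":0.2,"offset":[0.07,0.06,0],"angular":[0,0,-4]},
  {"hand":0.2,"offset":[0.08,0.04,0],"angular":[0,0,-8]},
  {"hand":0.2,"offset":[0.1,0.03,0],"angular":[0,0,-12]},
  {"hand":0.2,"offset":[0.11,0.01,0],"angular":[0,0,-16]},
  {"hand":0.2,"offset":[0.12,0,0],"angular":[0,0,-20]},
])

```text
time: 17.8
tool_pos: [0.513, -0.2924, 0.1532]
tcp_rot: [3.001, 0.925, 0.002]
wrist_force: [2.0, -1.2, -0.1]
width: 0.37
```

```bash
python3 st.py 1
```

```text
mean [ 0.513  -0.2924  0.1532  3.2427 -1.6767 -0.1722 -0.4141 -0.5994  0.0379] std [0. 0. 0. 0. 0. 0.]
17.85 0.36753308595258116 [3.0018e+00 9.2190e-01 1.5000e-03] [-0.56   0.135  1.838 -0.     1.167  0.415]
```

z fell to 0.1532 and the force went to zero, so the dogs are dropping in. Following them down.

Emit:
drive_tool([
  {"hand":0.2,"offset":[0.05,-0.03,-0.2],"angular":[0,0,0]},
  {"hand":0.2,"offset":[0.05,-0.03,-0.4],"angular":[0,0,0]},
  {"hand":0.2,"offset":[0.05,-0.03,-0.4],"angular":[0,0,0]},
])

```text
time: 18.23
tool_pos: [0.513, -0.2924, 0.149]
tcp_rot: [3.001, 0.928, 0.0]
wrist_force: [1.7, -2.1, -1.4]
width: 0.367
```

```bash
python3 st.py 2
```

```text
mean [ 5.1300e-01 -2.9240e-01  1.4900e-01  3.3841e+00 -2.2373e+00 -1.1307e+00
 -5.5860e-01 -6.4620e-01 -3.0000e-04] std [0.     0.     0.     0.0156 0.0763 0.0445]
18.325 0.3680718479827703 [3.0012e+00 9.2740e-01 2.0000e-04] [-0.56   0.139  1.841 -0.     1.161  0.411]
```

Emit:
drive_tool([
  {"hand":0.2,"offset":[0.05,-0.05,-0.15],"angular":[0,0,0]},
  {"hand":0.2,"offset":[0.1,-0.1,-0.3],"angular":[0,0,0]},
  {"hand":0.2,"offset":[0.1,-0.1,-0.35],"angular":[0,0,0]},
  {"hand":0.2,"offset":[0.1,-0.1,-0.35],"angular":[0,0,0]},
])

```text
time: 18.82
tool_pos: [0.5138, -0.2928, 0.1462]
tcp_rot: [-3.001, -0.927, -0.0]
wrist_force: [-0.5, 1.7, 4.4]
width: 0.368
```

```bash
python3 st.py 2
```

```text
mean [ 0.5138 -0.2928  0.1462 -0.3611  1.7422  5.4579  0.4254  0.0324  0.0066] std [0.     0.     0.     0.3453 0.7083 0.6139]
18.925 0.36368023081837564 [-3.0013e+00 -9.2660e-01 -1.0000e-04] [-0.56   0.144  1.841  0.     1.157  0.411]
```

Seated: z 0.1462 means the mouth is at about 101 mm, light force. Next I'll let go with the key standing in the slots, re-centre over it and wind the wrist back for a full clockwise stroke.

Emit:
drive_tool([
  {"hand":0.2,"offset":[0,0,0.05],"angular":[0,0,0]},
  {"hand":1,"offset":[0,0,0.05],"angular":[0,0,0]},
  {"hand":1,"offset":[0,0,0.05],"angular":[0,0,0]},
  {"hand":1,"offset":[-0.1,-0.05,0.05],"angular":[0,0,10]},
  {"hand":1,"offset":[-0.2,-0.1,0.05],"angular":[0,0,20]},
  {"hand":1,"offset":[-0.25,-0.17,0.05],"angular":[0,0,30]},
  {"hand":1,"offset":[-0.25,-0.17,0.05],"angular":[0,0,40]},
  {"hand":1,"offset":[-0.25,-0.17,0.05],"angular":[0,0,50]},
])

```text
time: 19.92
tool_pos: [0.5108, -0.2948, 0.1455]
tcp_rot: [-2.322, -2.114, 0.001]
wrist_force: [-0.1, 0.2, 0.9]
width: 1.002
```

Emit:
drive_tool([
  {"hand":1,"offset":[0,0,0],"angular":[0,0,10]},
  {"hand":1,"offset":[0,0,0],"angular":[0,0,20]},
  {"hand":1,"offset":[0,0,0],"angular":[0,0,30]},
  {"hand":1,"offset":[0,0,0],"angular":[0,0,40]},
  {"hand":1,"offset":[0,0,0],"angular":[0,0,50]},
  {"hand":1,"offset":[0,0,0],"angular":[0,0,60]},
  {"hand":1,"offset":[0,0,0],"angular":[0,0,70]},
  {"hand":1,"offset":[0,0,0],"angular":[0,0,80]},
])

```text
time: 20.92
tool_pos: [0.5108, -0.2948, 0.1455]
tcp_rot: [-0.42, -3.112, -0.0]
wrist_force: [-0.7, 0.2, -0.1]
width: 1.001
```

Emit:
drive_tool([
  {"hand":1,"offset":[0,0,0],"angular":[0,0,10]},
  {"hand":1,"offset":[0,0,0],"angular":[0,0,20]},
  {"hand":1,"offset":[0,0,0],"angular":[0,0,25]},
  {"hand":1,"offset":[0,0,0],"angular":[0,0,25]},
])

```text
time: 21.42
tool_pos: [0.5109, -0.2948, 0.1456]
tcp_rot: [0.253, -3.13, -0.001]
wrist_force: [-0.1, -1.0, -0.1]
width: 1.002
```

```bash
python3 - <<'E'
from h import *
c=snap("wrist","w9.png");s=bot.read_state();T=s["tool_pos"];print(T,s["q"],s["wrist_force"],s["width"])
f=c["frame"];m=(f.max(2)<45).astype(np.uint8)
for y in range(215,340,8):
    r=f[y,200:360].max(1);x=np.where(r<45)[0];print(y,[int(v) for v in x[[0,-1]]+200] if len(x) else 0, len(x))
print("pred mouth/top",proj(c,T-[0,0,.045]),proj(c,T+[0,0,.055]))
for x in(274,279,284): print(x,[(y,int(f[y,x].max())) for y in range(180,350,5)])
E
```

```text
[ 0.51099399 -0.29480442  0.14574819] [-5.65374008e-01  1.41602760e-01  1.84450292e+00 -2.10218889e-04
  1.15639648e+00 -2.29696084e+00] [ 0.17602123 -0.31152272  0.56646812] 1.0009634762515944
215 0 0
223 [305, 305] 1
231 [247, 305] 36
239 [248, 303] 53
247 [249, 306] 58
255 [247, 307] 61
263 [246, 309] 64
271 [244, 310] 67
279 [243, 312] 70
287 [241, 314] 74
295 [240, 316] 77
303 [241, 313] 73
311 [244, 312] 69
319 [250, 305] 56
327 [261, 293] 33
335 0 0
pred mouth/top [277.3486065  218.18530477] [277.86338635 299.96283539]
274 [(180, 118), (185, 68), (190, 55), (195, 127), (200, 107), (205, 97), (210, 88), (215, 91), (220, 111), (225, 127), (230, 7), (235, 13), (240, 12), (245, 12), (250, 14), (255, 11), (260, 12), (265, 15), (270, 16), (275, 18), (280, 17), (285, 26), (290, 22), (295, 20), (300, 18), (305, 16), (310, 18), (315, 17), (320, 19), (325, 17), (330, 13), (335, 121), (340, 123), (345, 123)]
279 [(180, 95), (185, 61), (190, 57), (195, 126), (200, 104), (205, 99), (210, 102), (215, 108), (220, 113), (225, 86), (230, 14), (235, 14), (240, 7), (245, 11), (250, 14), (255, 15), (260, 11), (265, 23), (270, 16), (275, 16), (280, 19), (285, 19), (290, 21), (295, 17), (300, 18), (305, 20), (310, 17), (315, 17), (320, 21), (325, 17), (330, 11), (335, 122), (340, 120), (345, 119)]
284 [(180, 82), (185, 83), (190, 59), (195, 129), (200, 122), (205, 99), (210, 102), (215, 148), (220, 111), (225, 119), (230, 7), (235, 16), (240, 10), (245, 17), (250, 15), (255, 13), (260, 16), (265, 10), (270, 17), (275, 17), (280, 19), (285, 22), (290, 14), (295, 20), (300, 18), (305, 22), (310, 18), (315, 17), (320, 18), (325, 17), (330, 8), (335, 140), (340, 138), (345, 116)]
```

The key stands seated, its top circle centred at about (278,296). Two views imply the tool is about 2 mm short in x, so I'll correct that and close.

Emit:
drive_tool([
  {"hand":1,"offset":[0.2,0.03,0],"angular":[0,0,0]},
  {"hand":0.2,"offset":[0.2,0.03,0],"angular":[0,0,0]},
  {"hand":0.2,"offset":[0.2,0.03,0],"angular":[0,0,0]},
  {"hand":0.2,"offset":[0.2,0.03,0],"angular":[0,0,0]},
  {"hand":0.2,"offset":[0.2,0.03,0],"angular":[0,0,0]},
  {"hand":0.2,"offset":[0.2,0.03,0],"angular":[0,0,0]},
], force=45)

```text
time: 22.22
tool_pos: [0.5134, -0.2946, 0.1464]
tcp_rot: [-0.255, 3.131, -0.0]
wrist_force: [0.2, -0.7, -0.1]
width: 0.364
```

```bash
python3 st.py 2
```

```text
mean [ 0.5134 -0.2946  0.1464 -0.4816  0.2524  1.3139  0.0393  0.0512 -0.0115] std [0.     0.     0.     0.4365 0.3458 0.5823]
22.325 0.3644030395408272 [-2.551e-01  3.131e+00 -3.000e-04] [-0.563  0.144  1.84  -0.     1.157 -2.296]
```

Emit:
drive_tool([
  {"hand":0.2,"offset":[0,0,0],"angular":[0,0,-4]},
  {"hand":0.2,"offset":[0,0,0],"angular":[0,0,-8]},
  {"hand":0.2,"offset":[0,0,0],"angular":[0,0,-13]},
  {"hand":0.2,"offset":[0,0,0],"angular":[0,0,-18]},
  {"hand":0.2,"offset":[0,0,0],"angular":[0,0,-24]},
  {"hand":0.2,"offset":[0,0,0],"angular":[0,0,-30]},
])

```text
time: 23.08
tool_pos: [0.5136, -0.2949, 0.1465]
tcp_rot: [0.569, 3.089, -0.001]
wrist_force: [0.7, -0.7, -0.1]
width: 0.368
```

```bash
python3 st.py 1
```

```text
mean [ 0.5136 -0.2949  0.1465  0.8603  0.6789  1.059  -0.0628  0.0038  0.0199] std [0. 0. 0. 0. 0. 0.]
23.125 0.3688854749581158 [ 5.738e-01  3.088e+00 -9.000e-04] [-0.563  0.144  1.84  -0.     1.156 -1.766]
```

Emit:
drive_tool([
  {"hand":0.2,"offset":[0,0,0],"angular":[0,0,-8]},
  {"hand":0.2,"offset":[0,0,0],"angular":[0,0,-16]},
  {"hand":0.2,"offset":[0,0,0],"angular":[0,0,-24]},
  {"hand":0.2,"offset":[0,0,0],"angular":[0,0,-32]},
  {"hand":0.2,"offset":[0,0,0],"angular":[0,0,-40]},
  {"hand":0.2,"offset":[0,0,0],"angular":[0,0,-48]},
  {"hand":0.2,"offset":[0,0,0],"angular":[0,0,-56]},
  {"hand":0.2,"offset":[0,0,0],"angular":[0,0,-64]},
])

```text
time: 24.12
tool_pos: [0.5134, -0.2948, 0.1464]
tcp_rot: [2.119, 2.319, -0.001]
wrist_force: [0.2, 0.1, 1.6]
width: 0.371
```

```bash
python3 -c "
from h import *
s=bot.read_state();print(s['tool_pos'],s['wrist_force'],s['torque'],s['q'][5],s['joint_torque'])"
```

```text
[ 0.51335126 -0.29483265  0.146427  ] [0.2331645  0.11386403 1.5964898 ] [-0.07285873  0.07088592 -0.0200222 ] -0.6528507990965184 [ 2.62081577e-01 -4.26666534e+01 -3.46351039e+01  1.95213687e-01
 -2.61428382e-02 -1.14978611e+00]
```

Emit:
drive_tool([
  {"hand":0.2,"offset":[0,0,0],"angular":[0,0,-9]},
  {"hand":0.2,"offset":[0,0,0],"angular":[0,0,-18]},
  {"hand":0.2,"offset":[0,0,0],"angular":[0,0,-27]},
  {"hand":0.2,"offset":[0,0,0],"angular":[0,0,-36]},
  {"hand":0.2,"offset":[0,0,0],"angular":[0,0,-45]},
  {"hand":0.2,"offset":[0,0,0],"angular":[0,0,-54]},
  {"hand":0.2,"offset":[0,0,0],"angular":[0,0,-63]},
  {"hand":0.2,"offset":[0,0,0],"angular":[0,0,-72]},
])

```text
time: 25.12
tool_pos: [0.5134, -0.2947, 0.1465]
tcp_rot: [3.078, 0.629, 0.0]
wrist_force: [-0.9, -0.6, 1.7]
width: 0.364
```

```bash
python3 -c "
from h import *
s=bot.read_state();print(s['tool_pos'],s['wrist_force'],s['torque'],s['q'][5])"
```

```text
[ 0.513436   -0.29465425  0.14646479] [-0.85583783 -0.56536764  1.70302131] [ 0.01797296 -0.00408421  0.01349562] 0.604364599415641
```

Emit:
drive_tool([
  {"hand":0.2,"offset":[0,0,0],"angular":[0,0,-9]},
  {"hand":0.2,"offset":[0,0,0],"angular":[0,0,-18]},
  {"hand":0.2,"offset":[0,0,0],"angular":[0,0,-27]},
  {"hand":0.2,"offset":[0,0,0],"angular":[0,0,-36]},
  {"hand":0.2,"offset":[0,0,0],"angular":[0,0,-45]},
  {"hand":0.2,"offset":[0,0,0],"angular":[0,0,-54]},
  {"hand":0.2,"offset":[0,0,0],"angular":[0,0,-63]},
  {"hand":0.2,"offset":[0,0,0],"angular":[0,0,-72]},
])

```text
time: 26.12
tool_pos: [0.5135, -0.2946, 0.1465]
tcp_rot: [-2.86, 1.3, -0.0]
wrist_force: [-0.3, -0.1, 1.6]
width: 0.365
```

```bash
python3 st.py 2
```

```text
mean [ 0.5135 -0.2946  0.1464 -0.5737  0.3725  0.8139  0.0012 -0.0654 -0.0185] std [0.     0.     0.     0.1406 0.0584 0.3269]
26.225 0.36626908129317176 [-2.8629e+00  1.2935e+00 -6.0000e-04] [-0.563  0.144  1.84   0.     1.157  1.856]
```

Emit:
drive_tool([
  {"hand":0.2,"offset":[0,0,0],"angular":[0,0,-9]},
  {"hand":0.2,"offset":[0,0,0],"angular":[0,0,-18]},
  {"hand":0.2,"offset":[0,0,0],"angular":[0,0,-25]},
  {"hand":0.2,"offset":[0,0,0.4],"angular":[0,0,-25]},
  {"hand":0.2,"offset":[0,0,1],"angular":[0,0,-25]},
  {"hand":0.2,"offset":[0,0,2],"angular":[0,0,-25]},
  {"hand":0.2,"offset":[0,0,3.5],"angular":[0,0,-25]},
  {"hand":0.2,"offset":[0,0,6],"angular":[0,0,-25]},
])

```text
time: 27.22
tool_pos: [0.5129, -0.2943, 0.2068]
tcp_rot: [2.515, -1.883, -0.002]
wrist_force: [0.5, -0.3, -0.7]
width: 0.365
```

Emit:
drive_tool([
  {"hand":0.2,"offset":[0,0,1.5],"angular":[0,0,10]},
  {"hand":0.2,"offset":[0.5,4,1.5],"angular":[0,0,20]},
  {"hand":0.2,"offset":[0,8,1.5],"angular":[0,0,30]},
  {"hand":0.2,"offset":[-1,12,1.5],"angular":[0,0,40]},
  {"hand":0.2,"offset":[-2.5,16,1.5],"angular":[0,0,50]},
  {"hand":0.2,"offset":[-4.5,20,1.5],"angular":[0,0,60]},
  {"hand":0.2,"offset":[-6,24,1.5],"angular":[0,0,70]},
  {"hand":0.2,"offset":[-6.7,26.1,1.5],"angular":[0,0,80]},
])

```text
time: 28.22
tool_pos: [0.4458, -0.0319, 0.2226]
tcp_rot: [-3.136, -0.185, -0.003]
wrist_force: [0.5, 0.1, -0.7]
width: 0.371
```

```bash
python3 st.py 3;python3 - <<'E'
from h import *
c=snap("wrist","w10.png");snap("scene","s10.png");snap("top","t10.png");s=bot.read_state();T=s["tool_pos"]
f=c["frame"];print(proj(c,[.4465,-.0335,.04]),proj(c,T-[0,0,.045]))
hsv=cv2.cvtColor(f,cv2.COLOR_BGR2HSV)
m=((hsv[...,0]<25)&(hsv[...,1]>80)&(hsv[...,2]>60)).astype(np.uint8)
n,l,st,ce=cv2.connectedComponentsWithStats(m)
for i in range(1,n):
    if st[i][4]>300: print(st[i],ce[i])
cn,_=cv2.findContours(m,cv2.RETR_EXTERNAL,cv2.CHAIN_APPROX_NONE);k=max(cn,key=cv2.contourArea);r=cv2.minAreaRect(k)
B=np.array([onz(c,*p,.04) for p in cv2.boxPoints(r)]);print(r,B.round(4),[np.linalg.norm(B[i]-B[i-1]).round(4) for i in range(4)])
print((s["tcp_rot"]))
E
```

```text
mean [ 0.4459 -0.0317  0.2226 -0.7029  0.7854 -1.2946  0.0319 -0.0014  0.0064] std [6.000e-04 1.100e-03 0.000e+00 4.704e-01 8.390e-01 1.034e-01]
28.375 0.3687127223494651 [3.1361 0.1741 0.0032] [-0.129 -0.197  2.03  -0.     1.306  1.331]
[276.44444317 176.61734548] [277.76240349 220.46998916]
[468  91  50  15 553] [493.68173599  97.99276673]
[ 187  119  128   88 7614] [248.14144996 163.0010507 ]
((249.058837890625, 164.76470947265625), (119.81259155273438, 68.88011932373047), 14.03624439239502) [[ 0.4275  0.0672  0.04  ]
 [ 0.5     0.0519  0.04  ]
 [ 0.4838 -0.0706  0.04  ]
 [ 0.4083 -0.0629  0.04  ]] [np.float64(0.1315), np.float64(0.0741), np.float64(0.1236), np.float64(0.0759)]
[3.13634923e+00 1.69976838e-01 1.56378380e-03]
```

Emit:
drive_tool([
  {"hand":0.2,"offset":[0,0,-4],"angular":[0,0,0]},
  {"hand":0.2,"offset":[0,0,-8],"angular":[0,0,0]},
  {"hand":0.2,"offset":[0,0,-11],"angular":[0,0,0]},
  {"hand":0.2,"offset":[0,0,-12.3],"angular":[0,0,0]},
  {"hand":0.2,"offset":[0,0,-12.3],"angular":[0,0,0]},
])

```text
time: 29.15
tool_pos: [0.446, -0.0341, 0.0977]
tcp_rot: [-3.137, -0.171, 0.003]
wrist_force: [-0.9, -0.6, -1.4]
width: 0.366
```

```bash
python3 st.py 2; python3 - <<'E'
from h import *
c=snap("wrist","w11.png");f=c["frame"];t=snap("scene","s11.png");s=bot.read_state();T=s["tool_pos"]
p=proj(t,T).astype(int);a=cv2.resize(f[110:310,180:380],(400,400));b=cv2.resize(t["frame"][p[1]-30:p[1]+50,p[0]-40:p[0]+40],(400,400),interpolation=cv2.INTER_CUBIC)
cv2.imwrite("pics/m11.png",cv2.convertScaleAbs(np.hstack([a,b]),alpha=1.6,beta=10))
E
```

```text
mean [ 0.4474 -0.0341  0.0992 -0.194  -0.0328 -0.7979  0.0063 -0.006   0.008 ] std [3.000e-04 0.000e+00 3.000e-04 7.670e-02 5.724e-01 2.413e-01]
29.25 0.36800576261106765 [3.1365 0.1719 0.0032] [-0.131 -0.088  2.172 -0.     1.056  1.33 ]
```

Emit:
drive_tool([
  {"hand":0.2,"offset":[0,0.03,-0.8],"angular":[0,0,0]},
  {"hand":0.2,"offset":[-0.05,0.03,-1.3],"angular":[0,0,0]},
  {"hand":0.2,"offset":[-0.05,0.03,-1.8],"angular":[0,0,0]},
  {"hand":0.2,"offset":[-0.05,0.03,-2.2],"angular":[0,0,0]},
])

```text
time: 29.85
tool_pos: [0.4456, -0.0332, 0.0758]
tcp_rot: [-3.137, -0.173, 0.001]
wrist_force: [-0.5, 0.1, -1.3]
width: 0.368
```

```bash
python3 st.py 1
```

```text
mean [ 0.4452 -0.0332  0.0753  0.3876  0.3767 -1.3728 -0.0446  0.0356  0.0034] std [0. 0. 0. 0. 0. 0.]
29.9 0.36539460147383995 [-3.1366e+00 -1.7310e-01  2.0000e-03] [-0.13  -0.061  2.197 -0.     1.007  1.33 ]
```

Entered the hole freely: the mouth is at about 30 mm, below the 40 mm top. Now down to the bottom and release.

Emit:
drive_tool([
  {"hand":0.2,"offset":[0,0,-1],"angular":[0,0,0]},
  {"hand":0.2,"offset":[0,0,-1.8],"angular":[0,0,0]},
  {"hand":0.2,"offset":[0,0,-2.2],"angular":[0,0,0]},
  {"hand":0.2,"offset":[0,0,-2.35],"angular":[0,0,0]},
  {"hand":0.2,"offset":[0,0,-2.35],"angular":[0,0,0]},
])

```text
time: 30.52
tool_pos: [0.446, -0.0333, 0.0528]
tcp_rot: [3.137, 0.173, -0.0]
wrist_force: [-0.9, 0.0, -1.8]
width: 0.374
```

```bash
python3 st.py 1
```

```text
mean [ 0.4461 -0.0333  0.053   0.3899  0.2342 -1.2532 -0.0092  0.0226  0.0282] std [0. 0. 0. 0. 0. 0.]
30.575 0.36892218712375846 [3.1368e+00 1.7300e-01 6.0000e-04] [-0.13  -0.03   2.215  0.     0.956  1.33 ]
```

Emit:
drive_tool([
  {"hand":0.2,"offset":[0,0,-0.1],"angular":[0,0,0]},
  {"hand":0.2,"offset":[0,0,-0.2],"angular":[0,0,0]},
  {"hand":0.2,"offset":[0,0,-0.2],"angular":[0,0,0]},
  {"hand":1,"offset":[0,0,-0.2],"angular":[0,0,0]},
  {"hand":1,"offset":[0,0,-0.2],"angular":[0,0,0]},
  {"hand":1,"offset":[0,0,-0.2],"angular":[0,0,0]},
  {"hand":1,"offset":[0,0,3],"angular":[0,0,0]},
  {"hand":1,"offset":[0,0,7],"angular":[0,0,0]},
])

```text
time: 31.58
tool_pos: [0.4446, -0.0331, 0.1224]
tcp_rot: [-3.136, -0.173, 0.005]
wrist_force: [1.2, 0.9, 0.3]
width: 1.0
```

Emit:
drive_tool([
  {"hand":1,"offset":[0,0,4],"angular":[0,0,0]},
  {"hand":1,"offset":[0,0,8],"angular":[0,0,0]},
  {"hand":1,"offset":[2,-4,11],"angular":[0,0,0]},
  {"hand":1,"offset":[4,-9,12],"angular":[0,0,0]},
])

```text
time: 32.08
tool_pos: [0.4879, -0.124, 0.246]
tcp_rot: [3.135, 0.177, 0.008]
wrist_force: [0.7, 0.2, -0.2]
width: 0.997
```

```bash
python3 st.py 1; python3 - <<'E'
from h import *
t=snap("top","t12.png");s=snap("scene","s12.png");w=snap("wrist","w12.png");st=bot.read_state();print(st["tool_pos"],st["tcp_rot"])
a=load("scene0")
def kb(c):
    f=c["frame"];m=(f.max(2)<60).astype(np.uint8);r=np.zeros_like(m);r[205:262,255:290]=m[205:262,255:290]
    n,l,st,ce=cv2.connectedComponentsWithStats(r);i=1+st[1:,4].argmax();return st[i],ce[i]
print("scene key before",kb(a),"after",kb(s))
# neck height change in scene: compare hub patches
A=cv2.cvtColor(a["frame"],cv2.COLOR_BGR2GRAY);B=cv2.cvtColor(s["frame"],cv2.COLOR_BGR2GRAY)
T=A[188:204,148:176];T=cv2.resize(T,None,fx=5,fy=5,interpolation=cv2.INTER_CUBIC);S=cv2.resize(B[175:217,138:186],None,fx=5,fy=5,interpolation=cv2.INTER_CUBIC)
R=cv2.matchTemplate(S,T,cv2.TM_CCOEFF_NORMED);_,v,_,q=cv2.minMaxLoc(R);print("hub shift px",q[0]/5-10,q[1]/5-13,v,"px for 2mm",proj(a,[.5125,-.2945,.112])-proj(a,[.5125,-.2945,.110]))
E
```

```text
mean [ 0.4902 -0.1304  0.2463  3.9938 -5.507   1.1442 -0.1476 -0.0867  0.0386] std [0. 0. 0. 0. 0. 0.]
32.125 1.0049237586014628 [3.1293 0.1716 0.0108] [-0.306 -0.093  1.896 -0.005  1.329  1.157]
[ 0.48584844 -0.12387155  0.2426159 ] [-3.13640321e+00 -1.69773954e-01  7.58625762e-04]
scene key before (array([263, 215,  14,  26, 325], dtype=int32), array([269.36923077, 227.65230769])) after (array([262, 214,  15,  27, 345], dtype=int32), array([269.02608696, 226.66666667]))
hub shift px 0.0 -0.40000000000000036 0.898933470249176 px for 2mm [-0.13090424 -0.69852441]
```

The key is back in its hole at the same scene pixel, and the hub has risen 0.4 px (2 mm would be 0.7), consistent with the nut being off. Now to the blade neck.

Emit:
drive_tool([
  {"hand":1,"offset":[0.7,-4,0],"angular":[0,0,0]},
  {"hand":1,"offset":[1.4,-8.5,0],"angular":[0,0,0]},
  {"hand":1,"offset":[2,-13,0],"angular":[0,0,0]},
  {"hand":1,"offset":[2.6,-16.5,-1],"angular":[0,0,0]},
  {"hand":1,"offset":[2.7,-17.1,-5],"angular":[0,0,0]},
  {"hand":1,"offset":[2.7,-17.1,-9],"angular":[0,0,0]},
  {"hand":1,"offset":[2.7,-17.1,-12],"angular":[0,0,0]},
  {"hand":1,"offset":[2.7,-17.1,-12],"angular":[0,0,0]},
])

```text
time: 33.28
tool_pos: [0.5099, -0.2911, 0.1188]
tcp_rot: [-3.132, -0.175, 0.011]
wrist_force: [-0.5, -0.4, 0.6]
width: 0.997
```

```bash
python3 st.py 2; python3 - <<'E'
from h import *
s=snap("scene","s13.png");w=snap("wrist","w13.png");T=bot.read_state()["tool_pos"]
a=cv2.resize(s["frame"][120:220,100:220],(480,400),interpolation=cv2.INTER_CUBIC);b=cv2.resize(w["frame"][:,80:480],(320,336))
o=np.zeros((400,800,3),np.uint8);o[:,:480]=a;o[:336,480:]=b
cv2.imwrite("pics/m13.png",cv2.convertScaleAbs(o,alpha=1.8,beta=10))
for n,X in(("tcp",T),("tcp+.03",T+[0,0,.03]),("neck .112",np.array([.5134,-.2947,.112])),("vane .094",np.array([.5134,-.2947,.094]))): print(n,((proj(s,X)-[100,120])*4).round(0),((proj(w,X)-[80,0])*.8+[480,0]).round(0))
E
```

```text
mean [ 0.5123 -0.2928  0.1222  0.3386  0.4743  0.6625 -0.0171  0.0173 -0.0055] std [7.000e-04 5.000e-04 9.000e-04 2.170e-02 5.791e-01 5.013e-01]
33.375 1.0018595441909193 [-3.1363e+00 -1.7460e-01  5.0000e-04] [-0.562  0.163  1.864  0.     1.115  0.898]
tcp [232. 276.] [637. 199.]
tcp+.03 [224. 233.] [637. 220.]
neck .112 [236. 293.] [637. 192.]
vane .094 [241. 318.] [637. 184.]
```

View pics/m13.png

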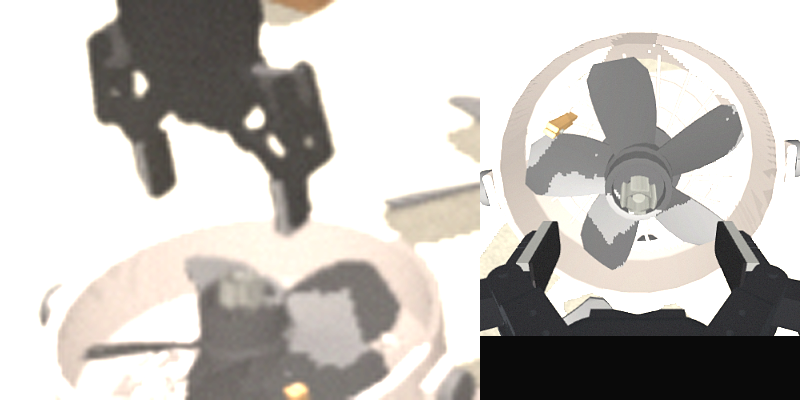

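Scene: the finger tips are at (155,193) and (290,232), about 44 mm above the reported TCP when open. The hub with its nut is at (240,290), and in the wrist view the neck is centred at (640,188) between the jaws. So I go down to a TCP of about 0.066, checking force on the way.

Emit:
drive_tool([
  {"hand":1,"offset":[0.05,0,-1.5],"angular":[0,0,0]},
  {"hand":1,"offset":[0.05,0,-3],"angular":[0,0,0]},
  {"hand":1,"offset":[0.05,0,-3.7],"angular":[0,0,0]},
  {"hand":1,"offset":[0.05,0,-3.7],"angular":[0,0,0]},
])

```text
time: 33.98
tool_pos: [0.5124, -0.2938, 0.0843]
tcp_rot: [-3.135, -0.173, 0.003]
wrist_force: [0.8, -0.2, 0.4]
width: 1.003
```

```bash
python3 st.py 1
```

```text
mean [ 0.513  -0.2941  0.0851  0.3201  0.397   0.2792  0.0307  0.0388  0.0092] std [0. 0. 0. 0. 0. 0.]
34.025 1.0004246212366217 [-3.1361e+00 -1.7290e-01  1.6000e-03] [-0.563  0.201  1.895  0.     1.047  0.898]
```

Emit:
drive_tool([
  {"hand":1,"offset":[0.03,-0.03,-1],"angular":[0,0,0]},
  {"hand":1,"offset":[0.03,-0.03,-1.9],"angular":[0,0,0]},
  {"hand":1,"offset":[0.03,-0.03,-1.9],"angular":[0,0,0]},
  {"hand":0.45,"offset":[0.03,-0.03,-1.9],"angular":[0,0,0]},
  {"hand":0.45,"offset":[0.03,-0.03,-1.9],"angular":[0,0,0]},
  {"hand":0.45,"offset":[0.03,-0.03,-1.9],"angular":[0,0,0]},
  {"hand":0.45,"offset":[0.03,-0.03,-1.9],"angular":[0,0,0]},
], force=30)

```text
time: 34.9
tool_pos: [0.514, -0.2949, 0.0673]
tcp_rot: [3.136, 0.173, 0.001]
wrist_force: [0.3, -0.0, 2.1]
width: 0.581
```

```bash
python3 st.py 2
```

```text
mean [ 5.1400e-01 -2.9480e-01  6.7300e-02 -3.8820e-01 -5.8410e-01  2.2021e+00
 -2.3600e-02  2.8200e-02  1.4000e-03] std [0.     0.     0.     0.3622 0.932  0.264 ]
35.0 0.5851894359636757 [3.1362e+00 1.7310e-01 1.1000e-03] [-0.563  0.221  1.908 -0.     1.012  0.898]
```

Gripped (0.583 reads as about 52 mm, with the same bias as the key) and with hardly any side load. Drawing it straight up gently.

Emit:
drive_tool([
  {"hand":0.45,"offset":[0,0,0.2],"angular":[0,0,0]},
  {"hand":0.45,"offset":[0,0,0.5],"angular":[0,0,0]},
  {"hand":0.45,"offset":[0,0,0.9],"angular":[0,0,0]},
  {"hand":0.45,"offset":[0,0,1.3],"angular":[0,0,0]},
])

```text
time: 35.5
tool_pos: [0.5135, -0.2945, 0.0799]
tcp_rot: [-3.137, -0.173, 0.001]
wrist_force: [0.1, -0.3, -1.9]
width: 0.582
```

```bash
python3 st.py 1
```

```text
mean [ 0.5138 -0.2947  0.0805 -0.5438  0.4153 -1.4668 -0.0431 -0.0535 -0.0119] std [0. 0. 0. 0. 0. 0.]
35.55 0.5806505916938031 [3.1366e+00 1.7310e-01 5.0000e-04] [-0.563  0.206  1.898  0.     1.037  0.898]
```

Only its weight, about 1.5 N, so it's free. Lifting clear of everything, bottle included.

Emit:
drive_tool([
  {"hand":0.45,"offset":[0,0,1],"angular":[0,0,0]},
  {"hand":0.45,"offset":[0,0,2],"angular":[0,0,0]},
  {"hand":0.45,"offset":[0,0,3.2],"angular":[0,0,0]},
  {"hand":0.45,"offset":[0,0,4.5],"angular":[0,0,0]},
  {"hand":0.45,"offset":[0,0,6],"angular":[0,0,0]},
  {"hand":0.45,"offset":[0,0,7.8],"angular":[0,0,0]},
  {"hand":0.45,"offset":[0,0,9.5],"angular":[0,0,0]},
  {"hand":0.45,"offset":[0,0,10.5],"angular":[0,0,0]},
])

```text
time: 36.55
tool_pos: [0.5143, -0.295, 0.1867]
tcp_rot: [3.136, 0.173, 0.003]
wrist_force: [0.4, 0.7, -1.5]
width: 0.582
```

```bash
python3 st.py 1; python3 - <<'E'
from h import *
from scipy.optimize import least_squares
# bowl: rim and floor from first top picture
c=load("top0");f=c["frame"];g=cv2.GaussianBlur(cv2.cvtColor(f,cv2.COLOR_BGR2GRAY),(3,3),0).astype(float)
def fit(cen,r0,r1,z,R,sign):
    pts=[]
    for a in np.linspace(0,2*np.pi,120,endpoint=False):
        u=np.array([np.cos(a),np.sin(a)]);r=np.arange(r0,r1,.5)
        P=cen+r[:,None]*u;v=cv2.remap(g.astype(np.float32),P[:,0].astype(np.float32)[None],P[:,1].astype(np.float32)[None],1)[0]
        i=np.argmax(np.abs(np.gradient(v)));pts.append(P[i])
    W=np.array([onz(c,*p,z)[:2] for p in pts])
    q=least_squares(lambda p:np.hypot(W[:,0]-p[0],W[:,1]-p[1])-p[2],[.487,.235,R],loss="soft_l1",f_scale=.002);return q.x.round(4),np.median(abs(q.fun)).round(4)
print("rim",fit(np.array([190,191]),48,64,.07,.146,0),"floor",fit(np.array([193,194]),38,52,.005,.12,0))
m=((f.max(2)>115)&(np.ptp(f.astype(int),axis=2)<14)).astype(np.uint8);n,l,st,ce=cv2.connectedComponentsWithStats(m)
i=l[195,190];print(st[i],ce[i],onz(c,*ce[i],.005))
E
```

```text
mean [ 5.148e-01 -2.953e-01  1.878e-01  3.153e-01 -2.778e-01  8.620e-02
 -2.710e-02 -2.860e-02  2.000e-04] std [0. 0. 0. 0. 0. 0.]
36.6 0.5794093918333014 [3.1347 0.173  0.0047] [-0.563  0.114  1.796  0.     1.228  0.898]
rim (array([0.4915, 0.239 , 0.134 ]), np.float64(0.003)) floor (array([0.4846, 0.2377, 0.1193]), np.float64(0.0004))
[ 147  150   91   90 6380] [191.98714734 194.5507837 ] [0.48365937 0.2372866  0.005     ]
```

The bowl floor fit has radius 119.3 mm (expected 120) and centre (0.4846,0.2377). Carrying the blade over it.

Emit:
drive_tool([
  {"hand":0.45,"offset":[0,1.5,0],"angular":[0,0,0]},
  {"hand":0.45,"offset":[-0.3,4.5,0],"angular":[0,0,0]},
  {"hand":0.45,"offset":[-0.5,8.5,0],"angular":[0,0,0]},
  {"hand":0.45,"offset":[-0.8,12.5,0],"angular":[0,0,0]},
  {"hand":0.45,"offset":[-1,16.5,0],"angular":[0,0,0]},
  {"hand":0.45,"offset":[-1.2,20.5,0],"angular":[0,0,0]},
  {"hand":0.45,"offset":[-1.5,24.5,0],"angular":[0,0,0]},
  {"hand":0.45,"offset":[-1.7,28.5,0],"angular":[0,0,0]},
])

```text
time: 37.6
tool_pos: [0.4951, -0.0074, 0.1836]
tcp_rot: [-3.136, -0.173, 0.003]
wrist_force: [0.3, 1.1, -1.4]
width: 0.579
```

Emit:
drive_tool([
  {"hand":0.45,"offset":[-0.2,4,0],"angular":[0,0,0]},
  {"hand":0.45,"offset":[-0.5,8,0],"angular":[0,0,0]},
  {"hand":0.45,"offset":[-0.7,12,0],"angular":[0,0,0]},
  {"hand":0.45,"offset":[-0.9,16,0],"angular":[0,0,0]},
  {"hand":0.45,"offset":[-1.1,20,0],"angular":[0,0,0]},
  {"hand":0.45,"offset":[-1.2,23,0],"angular":[0,0,0]},
  {"hand":0.45,"offset":[-1.3,24.8,0],"angular":[0,0,0]},
  {"hand":0.45,"offset":[-1.3,24.8,0],"angular":[0,0,0]},
])

```text
time: 38.6
tool_pos: [0.4827, 0.2392, 0.1841]
tcp_rot: [3.136, 0.176, -0.002]
wrist_force: [0.6, 0.1, -1.4]
width: 0.581
```

```bash
python3 st.py 4
```

```text
mean [ 4.8330e-01  2.3780e-01  1.8440e-01  2.4800e-02 -2.2140e-01 -1.5403e+00
  7.8000e-03  7.3000e-03 -5.0000e-04] std [2.000e-04 3.000e-04 2.000e-04 2.341e-01 4.133e-01 3.486e-01]
38.8 0.5838231083293953 [ 3.1363e+00  1.7150e-01 -7.0000e-04] [ 0.41   0.014  1.908 -0.     1.22   1.872]
```

Emit:
drive_tool([
  {"hand":0.45,"offset":[0.1,0,-3],"angular":[0,0,0]},
  {"hand":0.45,"offset":[0.1,0,-6],"angular":[0,0,0]},
  {"hand":0.45,"offset":[0.1,0,-9],"angular":[0,0,0]},
  {"hand":0.45,"offset":[0.1,0,-12],"angular":[0,0,0]},
  {"hand":0.45,"offset":[0.1,0,-14],"angular":[0,0,0]},
  {"hand":0.45,"offset":[0.1,0,-15.5],"angular":[0,0,0]},
  {"hand":0.45,"offset":[0.1,0,-16.2],"angular":[0,0,0]},
  {"hand":0.45,"offset":[0.1,0,-16.2],"angular":[0,0,0]},
])

```text
time: 39.8
tool_pos: [0.4847, 0.2382, 0.0227]
tcp_rot: [3.137, 0.172, -0.0]
wrist_force: [0.5, 0.7, -0.8]
width: 0.58
```

```bash
python3 st.py 1
```

```text
mean [ 0.4852  0.2385  0.0233  0.2067  0.2891 -0.6953 -0.0574 -0.0092  0.0533] std [0. 0. 0. 0. 0. 0.]
39.85 0.583420548375103 [-3.1366e+00 -1.7270e-01 -1.2000e-03] [ 0.411  0.184  2.048 -0.     0.909  1.872]
```

Emit:
drive_tool([
  {"hand":0.45,"offset":[-0.05,-0.05,-0.4],"angular":[0,0,0]},
  {"hand":0.45,"offset":[-0.05,-0.05,-0.7],"angular":[0,0,0]},
  {"hand":0.45,"offset":[-0.05,-0.05,-0.9],"angular":[0,0,0]},
  {"hand":0.45,"offset":[-0.05,-0.05,-1.0],"angular":[0,0,0]},
])

```text
time: 40.35
tool_pos: [0.4841, 0.238, 0.0127]
tcp_rot: [3.137, 0.173, -0.0]
wrist_force: [0.1, 0.7, -1.4]
width: 0.582
```

```bash
python3 st.py 1
```

```text
mean [ 0.484   0.2379  0.0126  0.5688 -0.4314 -2.0178  0.0341 -0.03   -0.025 ] std [0. 0. 0. 0. 0. 0.]
40.4 0.5846513420894527 [ 3.1367e+00  1.7320e-01 -4.0000e-04] [0.411 0.197 2.056 0.    0.889 1.871]
```

Emit:
drive_tool([
  {"hand":0.45,"offset":[0,0,-0.1],"angular":[0,0,0]},
  {"hand":0.45,"offset":[0,0,-0.2],"angular":[0,0,0]},
  {"hand":0.45,"offset":[0,0,-0.3],"angular":[0,0,0]},
  {"hand":0.45,"offset":[0,0,-0.3],"angular":[0,0,0]},
])

```text
time: 40.9
tool_pos: [0.4841, 0.2379, 0.0097]
tcp_rot: [3.137, 0.173, -0.0]
wrist_force: [0.5, -0.3, -1.1]
width: 0.584
```

```bash
python3 st.py 1
```

```text
mean [ 0.4841  0.2379  0.0097 -0.0784 -0.2042 -1.2801  0.0225 -0.0231 -0.0361] std [0. 0. 0. 0. 0. 0.]
40.95 0.5785246557682798 [ 3.1368e+00  1.7310e-01 -1.0000e-04] [0.411 0.201 2.057 0.    0.883 1.871]
```

Emit:
drive_tool([
  {"hand":0.45,"offset":[0,0,-0.08],"angular":[0,0,0]},
  {"hand":0.45,"offset":[0,0,-0.15],"angular":[0,0,0]},
  {"hand":0.45,"offset":[0,0,-0.2],"angular":[0,0,0]},
  {"hand":0.45,"offset":[0,0,-0.2],"angular":[0,0,0]},
])

```text
time: 41.45
tool_pos: [0.4845, 0.2381, 0.009]
tcp_rot: [-3.137, -0.173, -0.001]
wrist_force: [-2.9, 0.2, 6.5]
width: 0.585
```

```bash
python3 st.py 1
```

```text
mean [ 0.4845  0.238   0.0089 -2.3627 -1.1433  5.9752 -0.2829  0.4607 -0.0652] std [0. 0. 0. 0. 0. 0.]
41.5 0.5828298700668063 [-3.1367e+00 -1.7320e-01 -6.0000e-04] [ 0.411  0.203  2.057 -0.     0.881  1.871]
```

The blade touches the floor at z 0.009. Ease off, open and rise.

Emit:
drive_tool([
  {"hand":0.45,"offset":[0,0,0.1],"angular":[0,0,0]},
  {"hand":0.75,"offset":[0,0,0.1],"angular":[0,0,0]},
  {"hand":1,"offset":[0,0,0.1],"angular":[0,0,0]},
  {"hand":1,"offset":[0,0,0.1],"angular":[0,0,0]},
  {"hand":1,"offset":[0,0,1],"angular":[0,0,0]},
  {"hand":1,"offset":[0,0,3],"angular":[0,0,0]},
  {"hand":1,"offset":[0,0,7],"angular":[0,0,0]},
  {"hand":1,"offset":[0,0,12],"angular":[0,0,0]},
])

```text
time: 42.5
tool_pos: [0.4832, 0.2375, 0.1284]
tcp_rot: [3.136, 0.173, -0.003]
wrist_force: [1.4, -0.0, 0.7]
width: 1.002
```

Emit:
drive_tool([
  {"hand":1,"offset":[0,0,5],"angular":[0,0,0]},
  {"hand":1,"offset":[0,2,10],"angular":[0,0,0]},
  {"hand":1,"offset":[-2,7,12],"angular":[0,0,0]},
  {"hand":1,"offset":[-4,13,12],"angular":[0,0,0]},
  {"hand":1,"offset":[-6,18,12],"angular":[0,0,0]},
  {"hand":1,"offset":[-8,22,12],"angular":[0,0,0]},
  {"hand":1,"offset":[-8,22,12],"angular":[0,0,0]},
])

```text
time: 43.38
tool_pos: [0.4024, 0.4605, 0.2481]
tcp_rot: [-3.136, -0.18, 0.0]
wrist_force: [0.4, 0.3, 0.3]
width: 1.001
```

```bash
python3 - <<'E'
from h import *
t=snap("top","t20.png");s=snap("scene","s20.png");a=load("top0");b=load("scene0")
f=t["frame"];m=(f.max(2)<75).astype(np.uint8);r=np.zeros_like(m);cv2.circle(r,(192,194),46,1,-1);m&=r
ys,xs=np.where(m);(x,y),R=cv2.minEnclosingCircle(np.c_[xs,ys].astype(np.float32));print("dark in bowl",m.sum(),(x,y,R),onz(t,x,y,.025))
n,l,st,ce=cv2.connectedComponentsWithStats(m);i=1+st[1:,4].argmax();k=max(cv2.findContours((l==i).astype(np.uint8),0,1)[0],key=cv2.contourArea);(x,y),R=cv2.minEnclosingCircle(k);print((x,y,R),onz(t,x,y,.025),st[i])
for nm,c0,c1,bx in(("bottle t",a,t,(295,105,325,142)),("cup t",a,t,(243,107,272,138)),("key t",a,t,(285,195,310,218)),("bottle s",b,s,(180,240,220,312)),("cup s",b,s,(233,300,270,342)),("key s",b,s,(255,208,285,250))):
    x0,y0,x1,y1=bx;d=cv2.absdiff(c0["frame"][y0:y1,x0:x1],c1["frame"][y0:y1,x0:x1]).max(2);print(nm,d.mean().round(1),(d>30).mean().round(3))
for z,n in((.114,"spindle/hub"),): pass
print("fan centre grey before/after",a["frame"][170:186,398:416].max(2).mean(),f[170:186,398:416].max(2).mean())
w=np.array(bot.read_state()["tool_pos"]);print(w,bot.read_state()["time"])
E
```

```text
dark in bowl 1405 (185.0, 199.5, 39.55070114135742) [0.46879651 0.25062658 0.025     ]
(184.5, 195.5, 35.58802032470703) [0.47914485 0.25204103 0.025     ] [173 160  41  72 958]
bottle t 1.0 0.0
cup t 1.0 0.0
key t 4.6 0.035
bottle s 4.6 0.011
cup s 3.8 0.0
key s 5.9 0.035
fan centre grey before/after 76.57291666666667 67.83333333333333
[0.40395345 0.45791887 0.24801977] 43.475
```

```bash
python3 - <<'E'
from h import *
t=load("t20");s=load("s20");f=t["frame"].max(2)
ch="@#*+=-. "
g=f[148:242,140:246]
for r in g[::3]: print("".join(ch[min(7,int(v)//22)] for v in r[::2]))
for X in([.484,.238,.053],[.484,.238,.005]): print(proj(t,X),proj(s,X))
print("neck nominal px in this grid", (proj(t,[.484,.238,.053])-[140,148])/[2,3])
E
```

```text
.....-=+++++++++++++++==========+++++++++=-=.........
...--+++++++++++++===------------===++++++=-==.......
..-=+++++++++++==--------------------==+++++=-=-.....
.-+++++++++++=-------------------------==+++++-==....
-++++++++++=-------==++++----------------=+++++-==...
++++++++++=------+++++++++=----------------=+++=-=-..
++++++++=-------=++++++++++=----------------=+++=-==.
+++++++=---------+++++++++++-------=++++-----=+++===.
++++++=----------=++++++++++=----=+++++++-----=+++-==
++++++------------++++++++++=---++++++++++-----=++=-=
+++++=-------------++++++++++-=++++++++++++-----+++-=
++++=---------------+++++++++++++++++++++++-----=++-=
++++=----------------++++++*++++++++++++++=------++==
++++-----=++++++++++++*++++++*+++++++++++--------++=-
++++----+++++++++++++++++++++**+++++++=----------+++-
***+----+++++++++++++++**+++++**+++=-------------+++-
***+=--=++++++++++++++=**++=+**++----------------++=-
***+++=++++++++++++++++++++++**+++++=------------++-=
++**+++++++++++=-----++++++***+++++++++=---------++-=
++++++++++----------=+++*++**++++++++++++=------=++-=
++++=-=++++=-------=++++++++=+++++++++++++=---.-++===
+++++---++++++-----++++++++=--+++++++++++++-..-=++-=-
+++++=----+++++---+++++++++=---=++++++++++-----++-==.
++++++=----++++++++++++++++------++++++++-----++=-=..
+++++++=-----=+++**+++++++=--------=++++-----++=-==..
++++++++=-----=++***++++++=-----------------++=-=....
=+++++++++----+++****+++++----------------=+++-=.....
--=++++++++=-++++++***+++----------------+++=--......
..-=+++++++**+++++++++++=--------------++++-=........
...--++********+++++++++=-----------=++++=-..........
=....=++***********++++++-------=++++++=-............
++-...-+++****************++++++++++=--..............
[187.40039599 192.36726432] [371.93341104 289.34512771]
[191.71691386 194.42321428] [369.49914074 305.5804998 ]
neck nominal px in this grid [23.700198   14.78908811]
```

In the pixel map the five-blade wheel lies inside the floor disc with roughly even margins all round. The bottle and cup are unchanged and the key is in its hole. Handing in.

```bash
python3 -c "
from workcell import bot
print(bot.finish_job())"
```

```text
the job is handed in; nothing more can be done
None
```

The blade is off the fan and lying flat, neck up, in the washing-up bowl. The key stands back in its starting hole, and the job is handed in at about 43.5 s of the 72 s allowed.

- **Nut:** The dogs dropped into the slots under a light press of about 6–12 N, and the key seated at the expected 101 mm. I re-gripped the key and turned it about 263° clockwise.
- **Key:** It stands in its original hole, at the same scene-camera position to about 1 px.
- **Blade:** It came off the spindle with only its own weight (about 1.5 N) on the wrist. I lowered it onto the bowl floor until the reading reached about 6 N, then let go.

**Last checks:**
- The bottle and cup look unchanged in both fixed cameras.
- The blade lies inside the bowl floor with roughly even margins, centred to about 5 mm. I read that from a printed pixel map, because I had used all 12 picture views.

**What disagreed or stayed unconfirmed:**
- **First grip on the key:** It closed too high and slipped off the top. The camera views put the finger tips 26–45 mm above the reported tool point, so I set the grip heights by the pictures and by feel.
- **Spindle position:** The three cameras disagreed by 2–5 mm, so I centred the key by feel too.
- **Turning torque:** It read near zero whenever I sampled it. That the nut was off is inferred from the hub rising slightly and the blade lifting freely.
- **Nut in the recess:** I did not check after placing the blade that the nut is still in its recess.
- **Blade-edge check:** An automatic colour measurement of the blade in the bowl was spoiled by the arm's shadow, so I dropped it.

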